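Fetch the spectacle case from behind the bottles

ROBOT

A 7-joint arm with a two-finger parallel gripper is mounted at the origin on the work surface. World frame = base frame: x ahead of the robot, y to its left, z up, the work surface at z = 0. Lengths are in m, angles in rad, forces in N, time in s.
With the tool pointing down it reaches from about 0.35 to 0.9 m from the base axis. Payload 8.1 kg.
Tool frame: the origin (TCP) lies at the very end of the fingers, on their centre line; the grasp point (between the pads) lies 19 mm behind it; z points along the fingers, y is the line along which they close (so a half turn about z gives the same grasp; the last joint's range is limited). The gripper opens to 85 mm and grips with 20 to 120 N. Pads are 22 mm wide; open, the fingers measure 114 mm over their backs; the gripper's body (76 mm by 85 mm) begins 54 mm behind the grasp point. The pads swing forward as they close: fully open they stand 13 mm farther back than shut.
Start: joints at [1.192, 0.434, 0.025, 1.573, -0.012, 1.134, -0.075], TCP at [0.17, -0.601, 0.231] pointing down, gripper open.
Joint ranges: [-2.62, 2.62], [-0.44, 2.09], [-1.27, 1.32], [0.08, 2.57], [-1.32, 4.46], [0.12, 2], [-2.74, 2.74]. Speed limits (rad/s): [2.22, 2.22, 3.01, 3.01, 3.14, 3.14, 3.14].

INTERFACE

Orientations are given as a unit quaternion [w, x, y, z].
In Python, from bench import robot gives the robot as it stands. The module is installed in compiled form; this text tells all that it offers.
- The arm moves only by the tool apply_moves, never from a script. Its argument "targets" is a list of rows, each an object of numbers: "x", "y", "z": the shift along the tool's x, y, z in mm; "spin": the turn about the tool's z in rad; "jaw": the opening, from -1 (shut) to 1 (fully open). In form: [{"x": .., "y": .., "z": .., "spin": .., "jaw": ..}, ...]. A call has 1 to 8 rows; each row is the pose to reach, as a shift and turn from the pose commanded when the call began, along the tool's axes at that moment; what a row does not reach only later rows make up. A row lasts 1/10 s, in which the tool goes at most 50 mm and 8.59 degrees, less where a joint would pass 70% of its speed; a pose out of reach is approached as far as the arm can. A call with a gripper value outside its range is refused whole. The fingers move at their own pace and stop on an object; "squeeze" is the grip in N (left out, the last holds). Time passes only in rows, so rows that repeat a pose let the fingers close. It gives the time, the measured TCP pose, the force, the opening and the grip force at its end, in the units of the state.
- robot.sense(): the state, without advancing time (a new reading comes with each control period).
- robot.grab_frame(name): name is "scene" or "top" or "wrist"; returns (picture, depth): 480x640x3 uint8, blue, green, red; 480x640 float32, m along the optical axis (not along the pixel's ray), 0 where there is no reading.
- robot.get_calibration(name): a dict with "fx", "fy", "cx", "cy" (pixels), "T" (4x4, takes a point from camera to world coordinates). Camera axes: x right, y up, looking along -z (the intrinsics and any distortion apply to the point x, -y, -z); pixel columns grow to the right and rows downward; lengths in m; the calibration is good to about 2 mm. A picture is of the moment at which its call begins: read the wrist's pose just before it. get_calibration takes no time and is no camera call; for the wrist camera it gives the pose at the moment of the call.
- robot.hand_in(): hands the job in; it is judged then, once.
The state is a dict: "clock": time; "joints": joint angles; "qvel": joint speeds; "effort": joint torques, N m; "ee_pos": TCP position; "orientation": TCP orientation; "ft_force": force on the tool from outside, world axes, zero at the start; "wrist_torque": the same for the moment, N m; "gripper_width": finger opening in m; "grasp_force": force on a finger pad.
Only numpy, scipy, OpenCV 4.12 (cv2) and the standard library are available. Lean on these libraries where they do the work, as an engineer would, in place of code of your own. Each camera call takes 0.05 s, during which the arm holds its last target. There are 200 camera calls.

TASK

Fetch the black spectacle case into the blue job tray: first clear all three bottles off the white riser onto the flat grey parking mat without pushing the case about, then lay the case flat in the tray, lid up, and only after that put each bottle back standing in the middle of the coaster of its own cap colour. Set everything down gently instead of dropping it, don't tip a bottle over, and leave the yellow-lidded screw pot where it stands.

Things in the scene. Friction and masses are not known exactly. Their poses are not given: they have to be found in the camera images.
- bottle_blue: white lens-care bottle with a blue cap and blue band, loose, about 120 g, 106 mm tall; straight round side 38 mm across from its foot up to 72 mm, above that a narrower cap 28 mm across. Origin: centre of its underside; z up. It starts standing on the coaster of its own colour.
- bottle_red: amber lens-care bottle with a red cap and red band, loose, about 120 g, 98 mm tall; straight round side 38 mm across from its foot up to 72 mm, above that a narrower cap 28 mm across. Origin: centre of its underside; z up. It starts standing on the coaster of its own colour.
- bottle_green: grey lens-care bottle with a green cap and green band, loose, about 120 g, 90 mm tall; straight round side 38 mm across from its foot up to 72 mm, above that a narrower cap 28 mm across. Origin: centre of its underside; z up. It starts standing on the coaster of its own colour.
- coaster_blue: blue coaster, a fixed disc 52 mm across and 3 mm thick, the home of the blue-capped bottle. Origin: centre of its underside, z up; its top is 3 mm above that. The three coasters lie in a row, 70 mm apart, along the robot-side edge of a fixed white riser board (130 x 220 mm, 10 mm high).
- coaster_red: red coaster, a fixed disc 52 mm across and 3 mm thick, the home of the red-capped bottle. Origin: centre of its underside, z up; its top is 3 mm above that. The three coasters lie in a row, 70 mm apart, along the robot-side edge of a fixed white riser board (130 x 220 mm, 10 mm high).
- coaster_green: green coaster, a fixed disc 52 mm across and 3 mm thick, the home of the green-capped bottle. Origin: centre of its underside, z up; its top is 3 mm above that. The three coasters lie in a row, 70 mm apart, along the robot-side edge of a fixed white riser board (130 x 220 mm, 10 mm high).
- case: black hard spectacle case with a brass badge on its lid, loose, about 140 g, a box 140 mm long (its x), 52 mm wide (its y), 36 mm tall. Origin: centre of its underside; z up through the lid. It starts on the white riser (10 mm high) behind the row of bottles, its length along the row, only about 11 mm from the bottles' sides; 30 mm or more is free of tall things on its far side.
- pot: small clear screw pot with a yellow lid, loose, 24 mm across, 26 mm tall; stands on the riser about 12 mm from one end of the case. To be left alone. Origin: centre of its underside.
- mat: flat grey parking mat, fixed, 160 x 160 mm (x, y), 3 mm thick, on the table to one side, empty at the start. Origin: centre of its underside; its top is 3 mm above that.
- tray: open blue job tray, fixed, 180 x 130 mm outside (x, y), walls 4 mm thick and 26 mm high, floor 4 mm thick, so 172 x 122 mm inside; on the table on the other side of the riser from the mat, empty at the start. Origin: centre of its underside.

How it is judged:
On the way, in this order (a step that is already met when the one before it is completed fails the run):
1. all three bottles stand on the parking mat, the case still in its place (moved less than 30 mm) (x of bottle_blue in the frame of mat between -0.08 and 0.08 m and y of bottle_blue in the frame of mat between -0.08 and 0.08 m and z of each of bottle_blue, bottle_red, bottle_green in the frame of mat below 0.007 m and angle between each of bottle_blue, bottle_red, bottle_green's own z axis and vertical below 0.1 rad and linear speed of each of bottle_blue, bottle_red, bottle_green below 0.03 m/s and x of bottle_red in the frame of mat between -0.08 and 0.08 m and y of bottle_red in the frame of mat between -0.08 and 0.08 m and x of bottle_green in the frame of mat between -0.08 and 0.08 m and y of bottle_green in the frame of mat between -0.08 and 0.08 m and distance of case from where it was at the start of the episode below 0.03 m), for 0.2 s.
2. the case lies flat in the job tray while the three bottles stand on the mat (x of case in the frame of tray between -0.03 and 0.03 m and y of case in the frame of tray between -0.05 and 0.05 m and z of case in the frame of tray below 0.01 m and angle between each of case, bottle_blue, bottle_red, bottle_green's own z axis and vertical below 0.1 rad and linear speed of each of case, bottle_blue, bottle_red, bottle_green below 0.03 m/s and x of bottle_blue in the frame of mat between -0.08 and 0.08 m and y of bottle_blue in the frame of mat between -0.08 and 0.08 m and z of each of bottle_blue, bottle_red, bottle_green in the frame of mat below 0.007 m and x of bottle_red in the frame of mat between -0.08 and 0.08 m and y of bottle_red in the frame of mat between -0.08 and 0.08 m and x of bottle_green in the frame of mat between -0.08 and 0.08 m and y of bottle_green in the frame of mat between -0.08 and 0.08 m), for 0.2 s.
At the end, for the whole second after the job is handed in: The case lies at rest, flat and lid up on the floor of the job tray; each bottle stands upright at rest on the coaster of its own cap colour, its centre within 12 mm of the coaster's centre; the screw pot is within 20 mm of where it stood (x of case in the frame of tray between -0.03 and 0.03 m and y of case in the frame of tray between -0.05 and 0.05 m and z of case in the frame of tray below 0.01 m and angle between each of case, bottle_blue, bottle_red, bottle_green's own z axis and vertical below 0.1 rad and linear speed of each of case, bottle_blue, bottle_red, bottle_green below 0.03 m/s and horizontal distance between bottle_blue and coaster_blue below 0.012 m and z of bottle_blue in the frame of coaster_blue below 0.008 m and horizontal distance between bottle_red and coaster_red below 0.012 m and z of bottle_red in the frame of coaster_red below 0.008 m and horizontal distance between bottle_green and coaster_green below 0.012 m and z of bottle_green in the frame of coaster_green below 0.008 m and distance of pot from where it was at the start of the episode below 0.02 m); the robot touches nothing.
It fails at once if a bottle is tipped over (more than 35 degrees) (angle between any of bottle_blue, bottle_red, bottle_green's own z axis and vertical above 0.61 rad).
It fails at once if the screw pot is shifted by more than 20 mm (distance of pot from where it was at the start of the episode above 0.02 m).
It fails at once if a bottle or the case is dropped (falls free faster than 0.6 m/s, some 20 mm) ((linear speed of bottle_blue above 0.6 m/s and contact force between bottle_blue and the fingers below 0.05 N) or (linear speed of bottle_red above 0.6 m/s and contact force between bottle_red and the fingers below 0.05 N) or (linear speed of bottle_green above 0.6 m/s and contact force between bottle_green and the fingers below 0.05 N) or (linear speed of case above 0.6 m/s and contact force between case and the fingers below 0.05 N)).
It also fails if it takes over 141 s, if anything falls off the work surface, if the arm or the gripper's body presses on something with over 40 N, if the wrist force passes 120 N, or if a joint passes its speed limit or range.

## Working session

There is one attempt and no reset: what is moved stays moved. The work goes in short steps, Python scripts to look and compute and a tool call to move; the robot and the scene stay as the last step left them, time stands still between calls to the robot, and variables do not carry over. Pictures are saved under pics/ and viewed, at most 14 in all, crops included, and the job is handed in when it is done.

Besides the shell and the picture viewer there is one more tool, called after "Request:" in YAML: its name, and indented under it one key for each argument. apply_moves: Moves the arm, as the interface text tells. Its arguments: {"type":"object","properties":{"targets":{"type":"array"},"squeeze":{"type":"number"}},"required":["targets"]}

```bash
mkdir -p pics; python3 - <<'E'
from bench import robot
import cv2,numpy as np
s=robot.sense();print({k:np.round(v,3).tolist() for k,v in s.items()})
for n in("top","scene"):
    p,d=robot.grab_frame(n);cv2.imwrite(f"pics/{n}0.png",p);np.save(f"{n}0.npy",d)
    c=robot.get_calibration(n);print(n,{k:np.round(v,3).tolist() for k,v in c.items()})
E
```

```text
{'clock': 0.0, 'joints': [1.192, 0.435, 0.025, 1.574, -0.012, 1.134, -0.075], 'qvel': [-0.0, -0.0, -0.0, -0.001, -0.0, -0.0, 0.0], 'effort': [-0.002, -67.049, 1.024, -31.622, 0.016, 0.012, -0.0], 'ee_pos': [0.17, -0.601, 0.231], 'orientation': [-0.001, 0.991, 0.137, -0.0], 'ft_force': [0.342, 0.939, 1.179], 'wrist_torque': [0.009, 0.054, 0.036], 'grasp_force': 0.0, 'gripper_width': 0.085}
top {'fx': 512.408, 'fy': 512.408, 'cx': 330.915, 'cy': 241.199, 'T': [[-0.086, 0.976, -0.202, 0.374], [-0.996, -0.083, 0.023, 0.015], [0.006, 0.204, 0.979, 0.978], [0.0, 0.0, 0.0, 1.0]]}
scene {'fx': 441.875, 'fy': 441.875, 'cx': 318.946, 'cy': 239.985, 'T': [[0.442, -0.619, 0.65, 1.12], [0.897, 0.301, -0.323, -0.291], [0.004, 0.726, 0.688, 0.663], [0.0, 0.0, 0.0, 1.0]]}
```

View pics/top0.png

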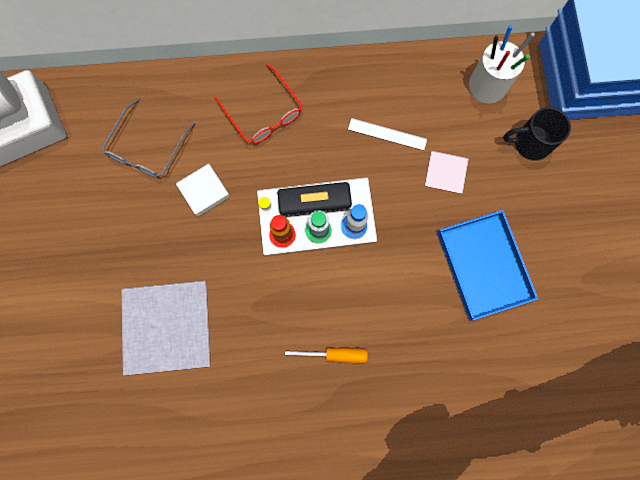

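View pics/scene0.png

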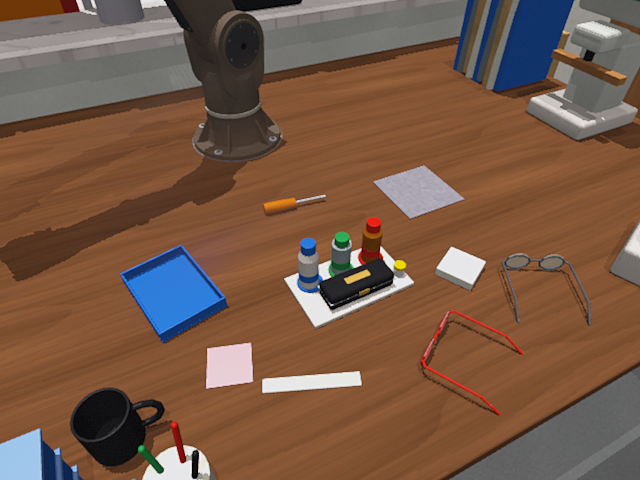

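The top view shows the mat at (166,328) and the tray, rotated, at (487,265). The riser is at (317,216) with bottles red (280,228), green (318,225) and blue (357,220). The case is at (314,198) and the pot at (265,203). The scene view agrees. Next I measure using depth and colour.

```bash
cat > h.py <<'E'
from bench import robot
import cv2,numpy as np
def cloud(d,c):
    v,u=np.mgrid[:480,:640]
    P=np.stack([(u-c["cx"])/c["fx"]*d,-(v-c["cy"])/c["fy"]*d,-d],-1)
    return P@c["T"][:3,:3].T+c["T"][:3,3]
def ray(uv,z,c):
    uv=np.atleast_2d(np.float64(uv)); r=np.c_[(uv[:,0]-c["cx"])/c["fx"],-(uv[:,1]-c["cy"])/c["fy"],-np.ones(len(uv))]@c["T"][:3,:3].T
    o=c["T"][:3,3]; return (o+r*((z-o[2])/r[:,2])[:,None])[:,:2]
def hsv(p): return cv2.cvtColor(p,cv2.COLOR_BGR2HSV)
def hue(H,lo,hi,s=120,v=60):
    h=H[...,0].astype(int)
    k=((h>=lo)&(h<=hi)) if lo<=hi else ((h>=lo)|(h<=hi))
    return k&(H[...,1]>=s)&(H[...,2]>=v)
def big(m):
    n,l,st,_=cv2.connectedComponentsWithStats(m.astype(np.uint8))
    return l==1+np.argmax(st[1:,4])
def rect(m,z,c):
    k=max(cv2.findContours(m.astype(np.uint8),0,1)[0],key=cv2.contourArea)[:,0]
    w=ray(k,z,c).astype(np.float32)*1000
    return cv2.minAreaRect(w)
E
python3 - <<'E'
from h import *
np.set_printoptions(precision=1,suppress=True)
for n in("top","scene"):
    p=cv2.imread(f"pics/{n}0.png");d=np.load(n+"0.npy");c={k:np.array(v) for k,v in robot.get_calibration(n).items()}
    W=cloud(d,c);H=hsv(p);z=W[...,2];roi=np.hypot(W[...,0]-.4,W[...,1])<.25
    print(n)
    for nm,lo,hi,hh in(("red",175,4,.111),("green",50,80,.103),("blue",100,118,.119)):
        m=hue(H,lo,hi)&roi
        t=big(m&(abs(z-hh)<.006)); k=max(cv2.findContours(t.astype(np.uint8),0,1)[0],key=cv2.contourArea)
        w=ray(k[:,0],hh,c).astype(np.float32)*1000
        print(nm,t.sum(),W[t].mean(0)*1000,"circ",np.array(cv2.minEnclosingCircle(w)[0]),cv2.minEnclosingCircle(w)[1])
        b=big(m&(z<.022)&(z>.004)&roi); k=max(cv2.findContours(b.astype(np.uint8),0,1)[0],key=cv2.contourArea)
        w=ray(k[:,0],.013,c).astype(np.float32)*1000; print("  coaster",cv2.minEnclosingCircle(w))
    y=big(hue(H,22,34)&roi); 
    yl=big(hue(H,26,34,150,120)&roi);print("pot",yl.sum(),W[yl].mean(0)*1000)
    k=big((H[...,2]<80)&roi&(abs(z-.046)<.012)); print("case",rect(k,.046,c),W[k].mean(0)*1000)
    tr=big((hue(H,100,118))&(W[...,1]<-.15)&(W[...,0]<.6)&(z<.06)&(W[...,0]>0.1));print("tray",rect(tr,.026,c),np.percentile(z[tr],[5,50,95])*1000)
    g=big((H[...,1]<60)&(H[...,2]>90)&(W[...,1]>.13)&(W[...,1]<.5)&(W[...,0]<.38)&(W[...,0]>.1)&(z<.03));print("mat",rect(g,.003,c),np.median(z[g])*1000)
    wt=big((H[...,1]<40)&(H[...,2]>170)&roi&(z<.03)&(abs(W[...,1])<.15));print("riser",rect(wt,.01,c),np.median(z[wt])*1000)
E
```

```text
top
red 187 [594.5  83.4 112.1] circ [594.7  83.8] 13.948281288146973
  coaster ((595.6969604492188, 85.0213851928711), 25.0787353515625)
green 182 [597.1  13.4 104.2] circ [597.7  12.8] 14.091728210449219
  coaster ((598.1873168945312, 15.81067943572998), 24.803693771362305)
blue 198 [599.3 -56.3 119.9] circ [599.6 -56.2] 14.463024139404297
  coaster ((600.5924072265625, -53.71995544433594), 24.879013061523438)Traceback (most recent call last):
  File "<stdin>", line 15, in <module>
  File "h.py", line 17, in big
    return l==1+np.argmax(st[1:,4])
                ~~~~~~~~~^^^^^^^^^^
    return _wrapfunc(a, 'argmax', axis=axis, out=out, **kwds)
    return bound(*args, **kwds)
ValueError: attempt to get argmax of an empty sequence
```

```bash
cat > m.py <<'E'
from h import *
import sys
np.set_printoptions(precision=1,suppress=True)
for n in("top","scene"):
    p=cv2.imread(f"pics/{n}0.png");d=np.load(n+"0.npy");c={k:np.array(v) for k,v in robot.get_calibration(n).items()}
    W=cloud(d,c);H=hsv(p);z=W[...,2];roi=np.hypot(W[...,0]-.62,W[...,1])<.2
    print(n)
    def do(nm,f):
        try: print(nm,f())
        except Exception as e: print(nm,"ERR",e)
    def circ(m,h):
        k=max(cv2.findContours(m.astype(np.uint8),0,1)[0],key=cv2.contourArea)
        return cv2.minEnclosingCircle(ray(k[:,0],h,c).astype(np.float32)*1000)
    for nm,lo,hi,hh in(("red",175,4,.111),("green",50,80,.103),("blue",100,118,.119)):
        m=hue(H,lo,hi)&roi
        do(nm,lambda:circ(big(m&(abs(z-hh)<.006)),hh))
        do(" coaster",lambda:circ(big(m&(z<.024)&(z>.004)),.013))
    do("pot",lambda:circ(big(hue(H,26,34,150,120)&roi&(abs(z-.036)<.008)),.036))
    k=lambda:big((H[...,2]<90)&roi&(abs(z-.046)<.008)); do("case",lambda:rect(k(),.046,c))
    do("tray",lambda:rect(big(hue(H,100,118)&(W[...,1]<-.2)&(W[...,0]<.75)&(z<.06)),.026,c))
    do("mat",lambda:rect(big((H[...,1]<60)&(H[...,2]>90)&(W[...,1]>.15)&(W[...,0]<.52)&(W[...,0]>.2)&(z<.03)),.003,c))
    do("riser",lambda:rect(big((H[...,1]<40)&(H[...,2]>150)&roi&(z<.02)&(abs(W[...,1])<.14)),.01,c))
E
python3 m.py
```

```text
top
red ((594.7210083007812, 83.77753448486328), 13.948281288146973)
 coaster ((595.6969604492188, 85.0213851928711), 25.0787353515625)
green ((597.7420654296875, 12.8164644241333), 14.091728210449219)
 coaster ((598.1873168945312, 15.81067943572998), 24.803693771362305)
blue ((599.6458740234375, -56.20606994628906), 14.463024139404297)
 coaster ((600.5924072265625, -53.71995544433594), 24.879013061523438)
pot ((655.3256225585938, 114.61795043945312), 11.699472427368164)
case ((652.166015625, 17.90521240234375), (52.28277587890625, 137.21255493164062), 1.7025688886642456)
tray ((502.99810791015625, -295.0322265625), (180.9681396484375, 136.707275390625), 12.596610069274902)
mat ((439.4515380859375, 316.85791015625), (160.9579315185547, 160.9430389404297), 0.774582028388977)
riser ((628.6439208984375, 16.5633544921875), (131.03419494628906, 220.86309814453125), 2.1867287158966064)
scene
red ((601.0076904296875, 82.52459716796875), 17.577381134033203)
 coaster ((590.6832275390625, 70.3423080444336), 15.882590293884277)
green ((603.0810546875, 12.052839279174805), 16.240827560424805)
 coaster ((594.6896362304688, -1.007912278175354), 13.798967361450195)
blue ((605.8433837890625, -58.252662658691406), 16.141536712646484)
 coaster ((607.9998779296875, -60.08473587036133), 23.349552154541016)
pot ((658.3157348632812, 114.49845123291016), 12.345656394958496)
case ((661.2333984375, 15.537071228027344), (55.80150604248047, 139.79473876953125), 1.8714905977249146)
tray ((515.5165405273438, -296.2007751464844), (198.8589630126953, 131.1402587890625), 12.587545394897461)
mat ((440.0660400390625, 318.1529235839844), (162.9188995361328, 162.53062438964844), 0.6732284426689148)
riser ((631.2051391601562, 17.654762268066406), (131.51539611816406, 220.95892333984375), 2.1905288696289062)
```

```bash
cat > go.py <<'E'
import sys,numpy as np
from bench import robot
from scipy.spatial.transform import Rotation as R
# usage: go.py x y z(mm) yaw(deg) [x y z yaw ...] -> shifts in tool axes from the present pose
s=robot.sense();q=s["orientation"];r=R.from_quat(q,scalar_first=True)
X=r.as_matrix()[:,0];yaw=np.arctan2(X[1],X[0]);p=np.array(s["ee_pos"])*1000
print("t %.1f pos"%s["clock"],p.round(1),"yaw %.1f"%np.degrees(yaw),"w %.4f F %.1f"%(s["gripper_width"],s["grasp_force"]),"q",np.round(s["joints"],2),"ft",np.round(s["ft_force"],1))
a=list(map(float,sys.argv[1:]))
for i in range(0,len(a),4):
    d=r.inv().apply(np.array(a[i:i+3])-p); print(" ->",a[i:i+4],"xyz",d.round(0),"spin %.3f"%-((np.radians(a[i+3])-yaw+np.pi)%(2*np.pi)-np.pi))
E
python3 go.py 595 84 200 2 590 80 200 2
```

```text
t 0.1 pos [ 170.  -601.   230.6] yaw 15.8 w 0.0856 F 0.0 q [ 1.19  0.44  0.02  1.57 -0.01  1.13 -0.08] ft [-0.  -0.1 -0.2]
 -> [595.0, 84.0, 200.0, 2.0] xyz [ 595. -543.   31.] spin 0.241
 -> [590.0, 80.0, 200.0, 2.0] xyz [ 590. -541.   31.] spin 0.241
```

Request:
apply_moves:
  targets:
    - {"x": 595, "y": -543, "z": 31, "spin": 0.241, "jaw": 0.3}
    - {"x": 595, "y": -543, "z": 31, "spin": 0.241, "jaw": 0.3}
    - {"x": 595, "y": -543, "z": 31, "spin": 0.241, "jaw": 0.3}
    - {"x": 595, "y": -543, "z": 31, "spin": 0.241, "jaw": 0.3}
    - {"x": 595, "y": -543, "z": 31, "spin": 0.241, "jaw": 0.3}
    - {"x": 595, "y": -543, "z": 31, "spin": 0.241, "jaw": 0.3}
    - {"x": 595, "y": -543, "z": 31, "spin": 0.241, "jaw": 0.3}
    - {"x": 595, "y": -543, "z": 31, "spin": 0.241, "jaw": 0.3}

```text
clock: 0.9
ee_pos: [0.3814, -0.2599, 0.2159]
orientation: [0.0, 1.0, 0.017, 0.0]
ft_force: [1.2, -1.2, 0.3]
gripper_width: 0.0554
grasp_force: 0.0
```

```bash
python3 go.py 595 84 200 2
```

```text
t 0.9 pos [ 381.4 -259.9  215.9] yaw 2.0 w 0.0554 F 0.0 q [ 0.59  0.19 -0.13  1.97  0.03  0.98 -1.09] ft [ 1.2 -1.2  0.3]
 -> [595.0, 84.0, 200.0, 2.0] xyz [ 225. -336.   16.] spin -0.000
```

Request:
apply_moves:
  targets:
    - {"x": 225, "y": -336, "z": 16, "jaw": 0.3}
    - {"x": 225, "y": -336, "z": 16, "jaw": 0.3}
    - {"x": 225, "y": -336, "z": 16, "jaw": 0.3}
    - {"x": 225, "y": -336, "z": 16, "jaw": 0.3}
    - {"x": 225, "y": -336, "z": 16, "jaw": 0.3}
    - {"x": 225, "y": -336, "z": 16, "jaw": 0.3}
    - {"x": 225, "y": -336, "z": 16, "jaw": 0.3}
    - {"x": 225, "y": -336, "z": 16, "jaw": 0.3}

```text
invalid input
```

```bash
python3 go.py 595 84 200 2; python3 - <<'E'
from h import *
p,d=robot.grab_frame("wrist");cv2.imwrite("pics/w1.png",p)
c=robot.get_calibration("wrist");W=cloud(d,c);H=hsv(p)
for nm,lo,hi,hh in(("red",175,4,.111),("green",50,80,.103),("blue",100,118,.119)):
    m=hue(H,lo,hi)&(W[...,0]>.5)&(W[...,0]<.7)
    for lab,a in(("cap",abs(W[...,2]-hh)<.006),("coaster",abs(W[...,2]-.013)<.006)):
        t=m&a
        if t.sum()>50:
            k=max(cv2.findContours(t.astype(np.uint8),0,1)[0],key=cv2.contourArea)[:,0]
            print(nm,lab,t.sum(),cv2.minEnclosingCircle((ray(k,hh if lab=="cap" else .013,c)*1000).astype(np.float32)),k.min(0),k.max(0))
E
```

```text
t 0.9 pos [ 381.4 -259.9  215.9] yaw 2.0 w 0.0554 F 0.0 q [ 0.59  0.19 -0.13  1.97  0.03  0.98 -1.09] ft [ 1.2 -1.2  0.3]
 -> [595.0, 84.0, 200.0, 2.0] xyz [ 225. -336.   16.] spin -0.000
blue coaster 438 ((530.0087890625, -345.3778076171875), 31.00602149963379) [441   0] [452  83]
```

All five keys are required in each row.

Request:
apply_moves:
  targets:
    - {"x": 225, "y": -336, "z": 16, "spin": 0, "jaw": 0.3}
    - {"x": 225, "y": -336, "z": 16, "spin": 0, "jaw": 0.3}
    - {"x": 225, "y": -336, "z": 16, "spin": 0, "jaw": 0.3}
    - {"x": 225, "y": -336, "z": 16, "spin": 0, "jaw": 0.3}
    - {"x": 225, "y": -336, "z": 16, "spin": 0, "jaw": 0.3}
    - {"x": 225, "y": -336, "z": 16, "spin": 0, "jaw": 0.3}
    - {"x": 225, "y": -336, "z": 16, "spin": 0, "jaw": 0.3}
    - {"x": 225, "y": -336, "z": 16, "spin": 0, "jaw": 0.3}

```text
clock: 1.75
ee_pos: [0.5924, 0.0792, 0.1997]
orientation: [0.0, 1.0, 0.017, -0.0]
ft_force: [0.9, -1.4, 0.2]
gripper_width: 0.0555
grasp_force: 0.0
```

```bash
cat > wr.py <<'E'
from h import *
import sys
p,d=robot.grab_frame("wrist");cv2.imwrite(f"pics/{sys.argv[1]}.png",p)
c=robot.get_calibration("wrist");W=cloud(d,c);H=hsv(p)
for nm,lo,hi,hh in(("red",175,4,.111),("green",50,80,.103),("blue",100,118,.119)):
    m=hue(H,lo,hi)&(W[...,0]>.5)&(W[...,0]<.7)
    for lab,a in(("cap",abs(W[...,2]-hh)<.006),("coaster",abs(W[...,2]-.013)<.006)):
        t=m&a
        if t.sum()>50:
            k=max(cv2.findContours(t.astype(np.uint8),0,1)[0],key=cv2.contourArea)[:,0]
            print(nm,lab,t.sum(),cv2.minEnclosingCircle((ray(k,hh if lab=="cap" else .013,c)*1000).astype(np.float32)),k.min(0),k.max(0))
E
python3 wr.py w1; python3 go.py 595 84 48 2
```

```text
red cap 1433 ((601.7557983398438, 94.21980285644531), 14.014155387878418) [294 218] [336 260]
red coaster 810 ((601.4917602539062, 96.82307434082031), 25.79076385498047) [285 178] [343 221]
green cap 1273 ((604.96533203125, 24.603139877319336), 13.45086669921875) [402 215] [443 254]
green coaster 835 ((605.0909423828125, 27.57628059387207), 25.427993774414062) [365 179] [422 234]
blue cap 1530 ((608.6315307617188, -43.890106201171875), 14.734742164611816) [522 220] [567 263]
blue coaster 988 ((608.2175903320312, -41.949462890625), 25.709360122680664) [445 178] [501 235]
t 1.8 pos [595.   89.  199.4] yaw 2.4 w 0.0552 F 0.0 q [-0.03  0.44 -0.29  1.66  0.14  1.06 -1.89] ft [3.4 7.8 1.7]
 -> [595.0, 84.0, 48.0, 2.0] xyz [ -1.   6. 151.] spin 0.008
```

```bash
python3 wr.py w2; python3 go.py;  python3 wr.py w2; python3 go.py 595 84 48 2
```

```text
red cap 1435 ((597.111572265625, 80.73709869384766), 14.134281158447266) [310 223] [352 265]
red coaster 822 ((596.3424072265625, 82.38679504394531), 25.94704818725586) [298 183] [356 228]
green cap 1268 ((599.4727783203125, 10.66153621673584), 13.58350658416748) [418 222] [458 260]
green coaster 841 ((599.383056640625, 12.914042472839355), 25.574596405029297) [377 183] [435 239]
blue cap 1548 ((602.350830078125, -58.06489181518555), 14.98528003692627) [539 227] [583 270]
blue coaster 1011 ((601.9389038085938, -56.90308380126953), 25.907323837280273) [457 183] [514 240]
t 1.9 pos [593.2  85.9 199.3] yaw 2.5 w 0.0557 F 0.0 q [-0.03  0.44 -0.29  1.66  0.14  1.06 -1.88] ft [-1.  -0.8  0.4]
red cap 1435 ((597.738525390625, 79.65137481689453), 14.051800727844238) [305 220] [347 262]
red coaster 829 ((597.0618896484375, 81.287109375), 25.86701011657715) [294 180] [352 225]
green cap 1274 ((599.8274536132812, 9.600172996520996), 13.634664535522461) [413 218] [454 258]
green coaster 846 ((599.7406005859375, 11.802586555480957), 25.620464324951172) [374 181] [431 237]
blue cap 1565 ((602.92822265625, -58.959007263183594), 15.257478713989258) [534 224] [579 267]
blue coaster 995 ((602.0587768554688, -58.079307556152344), 25.91608428955078) [453 180] [510 238]
t 1.9 pos [592.1  81.9 199.1] yaw 2.3 w 0.0552 F 0.0 q [-0.02  0.44 -0.29  1.66  0.14  1.06 -1.88] ft [ 0.4 -1.4 -0.4]
 -> [595.0, 84.0, 48.0, 2.0] xyz [  3.  -2. 151.] spin 0.006
```

View pics/w2.png

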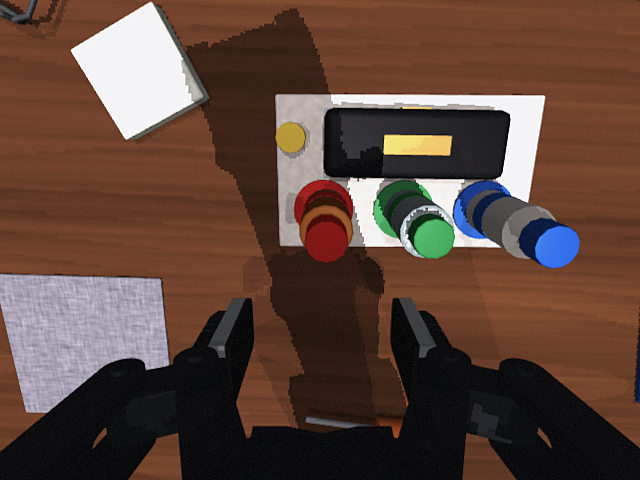

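The wrist view shows the red cap at (326,241), green at (434,238) and blue at (556,245), all standing. The arm was still swinging slightly when I took it, so I'll end moves softly. I'll lower partway, settle and re-measure.

Request:
apply_moves:
  targets:
    - {"x": 0, "y": 0, "z": 10, "spin": 0, "jaw": 0.3}
    - {"x": 0, "y": 0, "z": 25, "spin": 0, "jaw": 0.3}
    - {"x": 0, "y": 0, "z": 40, "spin": 0, "jaw": 0.3}
    - {"x": 0, "y": 0, "z": 48, "spin": 0, "jaw": 0.3}
    - {"x": 0, "y": 0, "z": 50, "spin": 0, "jaw": 0.3}
    - {"x": 0, "y": 0, "z": 50, "spin": 0, "jaw": 0.3}
    - {"x": 0, "y": 0, "z": 50, "spin": 0, "jaw": 0.3}
    - {"x": 0, "y": 0, "z": 50, "spin": 0, "jaw": 0.3}

```text
clock: 2.7
ee_pos: [0.592, 0.0779, 0.1508]
orientation: [-0.0, 1.0, 0.017, 0.001]
ft_force: [-0.5, 0.0, -0.5]
gripper_width: 0.0553
grasp_force: 0.0
```

```bash
python3 go.py; python3 wr.py w3; python3 go.py 595 84 49 2
```

```text
t 2.7 pos [592.   77.9 150.8] yaw 2.0 w 0.0553 F 0.0 q [-0.02  0.48 -0.28  1.72  0.16  0.95 -1.9 ] ft [-0.5  0.  -0.5]
red cap 2186 ((599.2630004882812, 83.67818450927734), 14.206583023071289) [284 239] [337 291]
red coaster 1098 ((598.4138793945312, 85.81654357910156), 25.89315414428711) [277 187] [345 235]
green cap 1885 ((601.3682250976562, 14.006426811218262), 13.498787879943848) [419 236] [468 283]
green coaster 1138 ((601.0333251953125, 16.238874435424805), 25.721782684326172) [370 187] [437 251]
blue cap 2471 ((604.5352172851562, -54.122127532958984), 15.500601768493652) [568 242] [626 296]
blue coaster 1364 ((603.7854614257812, -53.17578887939453), 25.96112823486328) [463 186] [529 252]
t 2.8 pos [592.   77.9 150.7] yaw 2.0 w 0.0553 F 0.0 q [-0.02  0.48 -0.28  1.72  0.16  0.95 -1.9 ] ft [ 0.1 -0.4 -1.4]
 -> [595.0, 84.0, 49.0, 2.0] xyz [  3.  -6. 102.] spin -0.000
```

Request:
apply_moves:
  targets:
    - {"x": 2, "y": -3, "z": 0, "spin": 0, "jaw": 0.3}
    - {"x": 5, "y": -6, "z": 5, "spin": 0, "jaw": 0.3}
    - {"x": 5, "y": -6, "z": 25, "spin": 0, "jaw": 0.3}
    - {"x": 5, "y": -6, "z": 45, "spin": 0, "jaw": 0.3}
    - {"x": 5, "y": -6, "z": 65, "spin": 0, "jaw": 0.3}
    - {"x": 5, "y": -6, "z": 85, "spin": 0, "jaw": 0.3}
    - {"x": 5, "y": -6, "z": 97, "spin": 0, "jaw": 0.3}
    - {"x": 5, "y": -6, "z": 102, "spin": 0, "jaw": 0.3}

```text
clock: 3.55
ee_pos: [0.5969, 0.0849, 0.0475]
orientation: [-0.0, 1.0, 0.018, 0.0]
ft_force: [0.1, 0.6, 0.2]
gripper_width: 0.0555
grasp_force: 0.2
```

Request:
apply_moves:
  targets:
    - {"x": 0, "y": 0, "z": 0, "spin": 0, "jaw": 0.1}
    - {"x": 0, "y": 0, "z": 0, "spin": 0, "jaw": 0.0}
    - {"x": 0, "y": 0, "z": 0, "spin": 0, "jaw": -0.1}
    - {"x": 0, "y": 0, "z": 0, "spin": 0, "jaw": -0.2}
    - {"x": 0, "y": 0, "z": 0, "spin": 0, "jaw": -0.3}
    - {"x": 0, "y": 0, "z": 0, "spin": 0, "jaw": -0.3}
    - {"x": 0, "y": 0, "z": 0, "spin": 0, "jaw": -0.3}
  squeeze: 30

```text
clock: 4.25
ee_pos: [0.5968, 0.084, 0.0486]
orientation: [0.0, 1.0, 0.017, 0.0]
ft_force: [-0.5, 0.0, 6.6]
gripper_width: 0.0372
grasp_force: 30.3
```

```bash
python3 go.py 597 84 160 2 480 362 160 2 480 362 40 2
```

```text
t 4.2 pos [596.8  84.   48.6] yaw 2.0 w 0.0372 F 30.3 q [-0.06  0.61 -0.25  1.8   0.21  0.76 -1.95] ft [-0.5  0.   6.6]
 -> [597.0, 84.0, 160.0, 2.0] xyz [   0.   -0. -111.] spin -0.000
 -> [480.0, 362.0, 160.0, 2.0] xyz [-107. -282. -112.] spin -0.000
 -> [480.0, 362.0, 40.0, 2.0] xyz [-107. -282.    8.] spin -0.000
```

Request:
apply_moves:
  targets:
    - {"x": 0, "y": 0, "z": -10, "spin": 0, "jaw": -0.3}
    - {"x": 0, "y": 0, "z": -40, "spin": 0, "jaw": -0.3}
    - {"x": 0, "y": 0, "z": -75, "spin": 0, "jaw": -0.3}
    - {"x": -10, "y": -25, "z": -100, "spin": -0.1, "jaw": -0.3}
    - {"x": -25, "y": -65, "z": -112, "spin": -0.2, "jaw": -0.3}
    - {"x": -40, "y": -105, "z": -112, "spin": -0.3, "jaw": -0.3}
    - {"x": -55, "y": -145, "z": -112, "spin": -0.42, "jaw": -0.3}
    - {"x": -70, "y": -185, "z": -112, "spin": -0.52, "jaw": -0.3}

```text
clock: 5.05
ee_pos: [0.5191, 0.2678, 0.1608]
orientation: [0.0, 0.961, 0.276, 0.0]
ft_force: [0.1, 0.0, -1.2]
gripper_width: 0.0372
grasp_force: 30.3
```

```bash
python3 go.py 480 362 160 32 480 362 39 32
```

```text
t 5.0 pos [519.1 267.8 160.8] yaw 32.0 w 0.0372 F 30.3 q [-0.25  0.48 -0.44  1.73  0.24  0.98 -1.8 ] ft [ 0.1  0.  -1.2]
 -> [480.0, 362.0, 160.0, 32.0] xyz [  17. -101.    1.] spin 0.001
 -> [480.0, 362.0, 39.0, 32.0] xyz [  17. -101.  122.] spin 0.001
```

Request:
apply_moves:
  targets:
    - {"x": 6, "y": -35, "z": 0, "spin": 0, "jaw": -0.3}
    - {"x": 12, "y": -70, "z": 0, "spin": 0, "jaw": -0.3}
    - {"x": 16, "y": -92, "z": 5, "spin": 0, "jaw": -0.3}
    - {"x": 17, "y": -100, "z": 20, "spin": 0, "jaw": -0.3}
    - {"x": 17, "y": -100, "z": 45, "spin": 0, "jaw": -0.3}
    - {"x": 17, "y": -100, "z": 75, "spin": 0, "jaw": -0.3}
    - {"x": 17, "y": -100, "z": 97, "spin": 0, "jaw": -0.3}
    - {"x": 17, "y": -100, "z": 110, "spin": 0, "jaw": -0.3}

```text
clock: 5.85
ee_pos: [0.4814, 0.3579, 0.0474]
orientation: [0.001, 0.962, 0.273, -0.002]
ft_force: [0.2, -0.1, -0.5]
gripper_width: 0.0373
grasp_force: 30.3
```

```bash
python3 go.py 480 362 39 32
```

```text
t 5.8 pos [481.4 357.9  47.4] yaw 31.7 w 0.0373 F 30.3 q [-0.46  0.64 -0.4   1.79  0.33  0.79 -2.04] ft [ 0.2 -0.1 -0.5]
 -> [480.0, 362.0, 39.0, 32.0] xyz [ 1. -4.  8.] spin -0.005
```

Request:
apply_moves:
  targets:
    - {"x": 0, "y": 0, "z": 0, "spin": 0, "jaw": -0.3}
    - {"x": 0, "y": 0, "z": 4, "spin": 0, "jaw": -0.3}
    - {"x": 0, "y": 0, "z": 7, "spin": 0, "jaw": -0.3}
    - {"x": 0, "y": 0, "z": 9, "spin": 0, "jaw": -0.3}
    - {"x": 0, "y": 0, "z": 10, "spin": 0, "jaw": -0.3}
    - {"x": 0, "y": 0, "z": 11, "spin": 0, "jaw": -0.3}
    - {"x": 0, "y": 0, "z": 11, "spin": 0, "jaw": -0.3}

```text
clock: 6.55
ee_pos: [0.4819, 0.3605, 0.0392]
orientation: [0.0, 0.962, 0.274, 0.0]
ft_force: [0.1, 0.4, -0.7]
gripper_width: 0.0373
grasp_force: 30.3
```

```bash
python3 go.py 480 362 39 32
```

```text
t 6.5 pos [481.9 360.5  39.2] yaw 31.8 w 0.0373 F 30.3 q [-0.46  0.65 -0.39  1.79  0.34  0.77 -2.05] ft [ 0.1  0.4 -0.7]
 -> [480.0, 362.0, 39.0, 32.0] xyz [-1. -2.  0.] spin -0.004
```

Request:
apply_moves:
  targets:
    - {"x": 0, "y": 0, "z": 0.7, "spin": 0, "jaw": -0.3}
    - {"x": 0, "y": 0, "z": 1.2, "spin": 0, "jaw": -0.3}
    - {"x": 0, "y": 0, "z": 1.2, "spin": 0, "jaw": -0.3}
    - {"x": 0, "y": 0, "z": 1.2, "spin": 0, "jaw": -0.05}
    - {"x": 0, "y": 0, "z": 1.2, "spin": 0, "jaw": 0.1}
    - {"x": 0, "y": 0, "z": 1.2, "spin": 0, "jaw": 0.3}
    - {"x": 0, "y": 0, "z": 1.2, "spin": 0, "jaw": 0.3}
    - {"x": 0, "y": 0, "z": 1.2, "spin": 0, "jaw": 0.3}

```text
clock: 7.35
ee_pos: [0.4818, 0.3604, 0.0378]
orientation: [0.0, 0.962, 0.274, -0.0]
ft_force: [-0.4, 0.0, 0.5]
gripper_width: 0.0558
grasp_force: 0.0
```

Request:
apply_moves:
  targets:
    - {"x": 0, "y": 0, "z": -10, "spin": 0, "jaw": 0.3}
    - {"x": 0, "y": 0, "z": -40, "spin": 0, "jaw": 0.3}
    - {"x": 0, "y": 0, "z": -80, "spin": 0, "jaw": 0.3}
    - {"x": 0, "y": 0, "z": -112, "spin": 0, "jaw": 0.3}

```text
clock: 7.75
ee_pos: [0.4819, 0.3608, 0.1525]
orientation: [-0.0, 0.962, 0.274, 0.0]
ft_force: [1.0, -0.6, 0.2]
gripper_width: 0.0556
grasp_force: 0.0
```

```bash
cat > mt.py <<'E'
from h import *
c=robot.get_calibration("top");p,d=robot.grab_frame("top");cv2.imwrite("pics/topnow.png",p);W=cloud(d,c);H=hsv(p);z=W[...,2]
for nm,lo,hi,hh in(("red",175,4,.101),("green",50,80,.093),("blue",100,118,.109)):
    for off in(0,.01):
        m=hue(H,lo,hi)&(abs(z-hh-off)<.005)&(W[...,0]>.3)&(W[...,0]<.75)&(W[...,1]>-.15)
        if m.sum()>60:
            k=max(cv2.findContours(m.astype(np.uint8),0,1)[0],key=cv2.contourArea)[:,0]
            print(nm,"mat" if off==0 else "riser",m.sum(),np.round(cv2.minEnclosingCircle((ray(k,hh+off,c)*1000).astype(np.float32))[0],1),"z %.0f"%(np.median(z[m])*1000))
E
python3 mt.py; python3 go.py 599.5 13.5 160 2
```

```text
red mat 203 [480.8 359.9] z 102
green riser 173 [597.8  12.7] z 104
blue riser 191 [599.6 -56.9] z 120
t 7.8 pos [483.7 362.9 157.8] yaw 31.8 w 0.0554 F 0.0 q [-0.42  0.51 -0.45  1.69  0.26  0.99 -1.98] ft [1.1 1.8 3.5]
 -> [599.5, 13.5, 160.0, 2.0] xyz [-86. 358.  -3.] spin 0.520
```

Request:
apply_moves:
  targets:
    - {"x": -5, "y": 20, "z": 0, "spin": 0.05, "jaw": 0.3}
    - {"x": -15, "y": 62, "z": 0, "spin": 0.18, "jaw": 0.3}
    - {"x": -26, "y": 110, "z": 0, "spin": 0.3, "jaw": 0.3}
    - {"x": -37, "y": 158, "z": 0, "spin": 0.42, "jaw": 0.3}
    - {"x": -48, "y": 206, "z": 0, "spin": 0.52, "jaw": 0.3}
    - {"x": -59, "y": 254, "z": 0, "spin": 0.52, "jaw": 0.3}
    - {"x": -70, "y": 300, "z": 0, "spin": 0.52, "jaw": 0.3}
    - {"x": -77, "y": 330, "z": 0, "spin": 0.52, "jaw": 0.3}

```text
clock: 8.6
ee_pos: [0.5906, 0.0341, 0.1499]
orientation: [0.001, 1.0, 0.015, -0.0]
ft_force: [-0.2, 0.7, -0.1]
gripper_width: 0.0556
grasp_force: 0.0
```

```bash
python3 go.py 599 13.5 140 2 599 13.5 48 2
```

```text
t 8.6 pos [590.6  34.1 149.9] yaw 1.7 w 0.0556 F 0.0 q [ 0.04  0.48 -0.27  1.74  0.15  0.95 -1.83] ft [-0.2  0.7 -0.1]
 -> [599.0, 13.5, 140.0, 2.0] xyz [ 8. 21. 10.] spin -0.005
 -> [599.0, 13.5, 48.0, 2.0] xyz [  8.  21. 102.] spin -0.005
```

Request:
apply_moves:
  targets:
    - {"x": 4, "y": 14, "z": 0, "spin": 0, "jaw": 0.3}
    - {"x": 7, "y": 23, "z": 2, "spin": 0, "jaw": 0.3}
    - {"x": 8, "y": 26, "z": 6, "spin": 0, "jaw": 0.3}
    - {"x": 8, "y": 26, "z": 15, "spin": 0, "jaw": 0.3}
    - {"x": 8, "y": 26, "z": 25, "spin": 0, "jaw": 0.3}
    - {"x": 8, "y": 26, "z": 30, "spin": 0, "jaw": 0.3}
    - {"x": 8, "y": 26, "z": 32, "spin": 0, "jaw": 0.3}
    - {"x": 8, "y": 26, "z": 32, "spin": 0, "jaw": 0.3}

```text
clock: 9.4
ee_pos: [0.5988, 0.0142, 0.1174]
orientation: [-0.0, 1.0, 0.018, -0.0]
ft_force: [0.2, -0.4, 0.7]
gripper_width: 0.0557
grasp_force: 0.0
```

```bash
python3 go.py 599 13.5 48 2
```

```text
t 9.4 pos [598.8  14.2 117.4] yaw 2.0 w 0.0557 F 0.0 q [ 0.07  0.52 -0.26  1.75  0.17  0.89 -1.8 ] ft [ 0.2 -0.4  0.7]
 -> [599.0, 13.5, 48.0, 2.0] xyz [ 0.  1. 69.] spin 0.001
```

Request:
apply_moves:
  targets:
    - {"x": 0, "y": 0, "z": 8, "spin": 0, "jaw": 0.3}
    - {"x": 0, "y": 0, "z": 24, "spin": 0, "jaw": 0.3}
    - {"x": 0, "y": 0, "z": 42, "spin": 0, "jaw": 0.3}
    - {"x": 0, "y": 0, "z": 57, "spin": 0, "jaw": 0.3}
    - {"x": 0, "y": 0, "z": 66, "spin": 0, "jaw": 0.3}
    - {"x": 0, "y": 0, "z": 69, "spin": 0, "jaw": 0.3}
    - {"x": 0, "y": 0, "z": 69, "spin": 0, "jaw": 0.3}
    - {"x": 0, "y": 0, "z": 69, "spin": 0, "jaw": 0.2}

```text
clock: 10.2
ee_pos: [0.5992, 0.0136, 0.0492]
orientation: [0.0, 1.0, 0.017, 0.0]
ft_force: [-0.5, 0.8, 0.8]
gripper_width: 0.0514
grasp_force: 0.0
```

Request:
apply_moves:
  targets:
    - {"x": 0, "y": 0, "z": 0, "spin": 0, "jaw": 0.1}
    - {"x": 0, "y": 0, "z": 0, "spin": 0, "jaw": 0.0}
    - {"x": 0, "y": 0, "z": 0, "spin": 0, "jaw": -0.1}
    - {"x": 0, "y": 0, "z": 0, "spin": 0, "jaw": -0.2}
    - {"x": 0, "y": 0, "z": 0, "spin": 0, "jaw": -0.3}
    - {"x": 0, "y": 0, "z": 0, "spin": 0, "jaw": -0.3}
    - {"x": 0, "y": 0, "z": 0, "spin": 0, "jaw": -0.3}
  squeeze: 30

```text
clock: 10.9
ee_pos: [0.6004, 0.0135, 0.0505]
orientation: [0.0, 1.0, 0.017, 0.001]
ft_force: [-0.8, -1.1, 9.4]
gripper_width: 0.0372
grasp_force: 28.2
```

```bash
python3 go.py 480 272 160 32
```

```text
t 10.9 pos [600.4  13.5  50.5] yaw 2.0 w 0.0372 F 28.2 q [ 0.06  0.61 -0.24  1.8   0.2   0.75 -1.83] ft [-0.8 -1.1  9.4]
 -> [480.0, 272.0, 160.0, 32.0] xyz [-111. -262. -110.] spin -0.524
```

Request:
apply_moves:
  targets:
    - {"x": 0, "y": 0, "z": -10, "spin": 0, "jaw": -0.3}
    - {"x": 0, "y": 0, "z": -40, "spin": 0, "jaw": -0.3}
    - {"x": 0, "y": 0, "z": -75, "spin": 0, "jaw": -0.3}
    - {"x": -10, "y": -25, "z": -100, "spin": -0.1, "jaw": -0.3}
    - {"x": -26, "y": -63, "z": -111, "spin": -0.2, "jaw": -0.3}
    - {"x": -44, "y": -106, "z": -111, "spin": -0.3, "jaw": -0.3}
    - {"x": -62, "y": -148, "z": -111, "spin": -0.42, "jaw": -0.3}
    - {"x": -80, "y": -190, "z": -111, "spin": -0.52, "jaw": -0.3}

```text
clock: 11.7
ee_pos: [0.5115, 0.2019, 0.1606]
orientation: [0.0, 0.961, 0.276, 0.0]
ft_force: [0.9, 0.7, -2.0]
gripper_width: 0.037
grasp_force: 30.5
```

```bash
python3 go.py 480 272 160 32
```

```text
t 11.7 pos [511.5 201.9 160.6] yaw 32.0 w 0.0370 F 30.5 q [-0.14  0.43 -0.45  1.82  0.22  0.95 -1.7 ] ft [ 0.9  0.7 -2. ]
 -> [480.0, 272.0, 160.0, 32.0] xyz [ 10. -76.   1.] spin 0.001
```

Request:
apply_moves:
  targets:
    - {"x": 5, "y": -35, "z": 0, "spin": 0, "jaw": -0.3}
    - {"x": 9, "y": -62, "z": 2, "spin": 0, "jaw": -0.3}
    - {"x": 10, "y": -75, "z": 8, "spin": 0, "jaw": -0.3}
    - {"x": 10, "y": -77, "z": 25, "spin": 0, "jaw": -0.3}
    - {"x": 10, "y": -77, "z": 50, "spin": 0, "jaw": -0.3}
    - {"x": 10, "y": -77, "z": 78, "spin": 0, "jaw": -0.3}
    - {"x": 10, "y": -77, "z": 98, "spin": 0, "jaw": -0.3}
    - {"x": 10, "y": -77, "z": 108, "spin": 0, "jaw": -0.3}

```text
clock: 12.5
ee_pos: [0.48, 0.2695, 0.0499]
orientation: [0.001, 0.962, 0.273, -0.001]
ft_force: [-0.1, -0.9, -1.2]
gripper_width: 0.0372
grasp_force: 30.5
```

Request:
apply_moves:
  targets:
    - {"x": 0, "y": 0, "z": 0, "spin": 0, "jaw": -0.3}
    - {"x": 0, "y": 0, "z": 3, "spin": 0, "jaw": -0.3}
    - {"x": 0, "y": 0, "z": 6, "spin": 0, "jaw": -0.3}
    - {"x": 0, "y": 0, "z": 8, "spin": 0, "jaw": -0.3}
    - {"x": 0, "y": 0, "z": 9, "spin": 0, "jaw": -0.3}
    - {"x": 0, "y": 0, "z": 10, "spin": 0, "jaw": -0.3}
    - {"x": 0, "y": 0, "z": 10, "spin": 0, "jaw": -0.3}
    - {"x": 0, "y": 0, "z": 10, "spin": 0, "jaw": -0.3}

```text
clock: 13.3
ee_pos: [0.4805, 0.2715, 0.042]
orientation: [0.0, 0.962, 0.274, 0.0]
ft_force: [0.1, 0.2, -1.8]
gripper_width: 0.0371
grasp_force: 30.5
```

```bash
python3 go.py 480 272 40 32
```

```text
t 13.3 pos [480.5 271.5  42. ] yaw 31.8 w 0.0371 F 30.5 q [-0.32  0.58 -0.4   1.92  0.34  0.7  -1.94] ft [ 0.1  0.2 -1.8]
 -> [480.0, 272.0, 40.0, 32.0] xyz [-0. -1.  2.] spin -0.004
```

Request:
apply_moves:
  targets:
    - {"x": 0, "y": 0, "z": 1, "spin": 0, "jaw": -0.3}
    - {"x": 0, "y": 0, "z": 2, "spin": 0, "jaw": -0.3}
    - {"x": 0, "y": 0, "z": 2, "spin": 0, "jaw": -0.3}
    - {"x": 0, "y": 0, "z": 2.2, "spin": 0, "jaw": -0.05}
    - {"x": 0, "y": 0, "z": 2.2, "spin": 0, "jaw": 0.1}
    - {"x": 0, "y": 0, "z": 2.2, "spin": 0, "jaw": 0.3}
    - {"x": 0, "y": 0, "z": 2.2, "spin": 0, "jaw": 0.3}
    - {"x": 0, "y": 0, "z": 2.2, "spin": 0, "jaw": 0.3}

```text
clock: 14.1
ee_pos: [0.4805, 0.2715, 0.0397]
orientation: [0.0, 0.962, 0.274, -0.0]
ft_force: [0.1, -0.3, -0.4]
gripper_width: 0.0552
grasp_force: 0.0
```

Request:
apply_moves:
  targets:
    - {"x": 0, "y": 0, "z": -10, "spin": 0, "jaw": 0.3}
    - {"x": 0, "y": 0, "z": -40, "spin": 0, "jaw": 0.3}
    - {"x": 0, "y": 0, "z": -80, "spin": 0, "jaw": 0.3}
    - {"x": 0, "y": 0, "z": -110, "spin": 0, "jaw": 0.3}
    - {"x": 0, "y": 0, "z": -120, "spin": 0, "jaw": 0.3}

```text
clock: 14.6
ee_pos: [0.4818, 0.2728, 0.1637]
orientation: [-0.001, 0.962, 0.274, 0.003]
ft_force: [-0.6, 0.4, 0.6]
gripper_width: 0.0557
grasp_force: 0.0
```

```bash
python3 mt.py; python3 go.py 601 -56 160 2
```

```text
green mat 189 [479.1 270.4] z 94
blue riser 195 [599.9 -56.1] z 120
t 14.7 pos [481.9 272.6 163.6] yaw 31.8 w 0.0553 F 0.0 q [-0.27  0.43 -0.47  1.81  0.23  0.95 -1.85] ft [ 1.3 -0.4  0.8]
 -> [601.0, -56.0, 160.0, 2.0] xyz [-72. 342.   3.] spin 0.520
```

Request:
apply_moves:
  targets:
    - {"x": -5, "y": 22, "z": 0, "spin": 0.05, "jaw": 0.3}
    - {"x": -13, "y": 65, "z": 0, "spin": 0.18, "jaw": 0.3}
    - {"x": -23, "y": 113, "z": 0, "spin": 0.3, "jaw": 0.3}
    - {"x": -33, "y": 161, "z": 0, "spin": 0.42, "jaw": 0.3}
    - {"x": -43, "y": 209, "z": 0, "spin": 0.52, "jaw": 0.3}
    - {"x": -53, "y": 257, "z": 0, "spin": 0.52, "jaw": 0.3}
    - {"x": -61, "y": 298, "z": 0, "spin": 0.52, "jaw": 0.3}
    - {"x": -67, "y": 325, "z": 0, "spin": 0.52, "jaw": 0.3}

```text
clock: 15.45
ee_pos: [0.5947, -0.0443, 0.1585]
orientation: [0.001, 1.0, 0.016, -0.001]
ft_force: [-0.2, 0.6, 0.3]
gripper_width: 0.0562
grasp_force: 0.0
```

Request:
apply_moves:
  targets:
    - {"x": 4, "y": 11, "z": 0, "spin": 0, "jaw": 0.3}
    - {"x": 5, "y": 15, "z": 4, "spin": 0, "jaw": 0.3}
    - {"x": 5, "y": 16, "z": 12, "spin": 0, "jaw": 0.3}
    - {"x": 5, "y": 16, "z": 20, "spin": 0, "jaw": 0.3}
    - {"x": 5, "y": 16, "z": 25, "spin": 0, "jaw": 0.3}
    - {"x": 5, "y": 16, "z": 25, "spin": 0, "jaw": 0.3}
    - {"x": 5, "y": 16, "z": 25, "spin": 0, "jaw": 0.3}

```text
clock: 16.15
ee_pos: [0.6001, -0.0551, 0.1346]
orientation: [-0.0, 1.0, 0.018, -0.0]
ft_force: [-0.2, 0.5, -0.2]
gripper_width: 0.0558
grasp_force: 0.0
```

```bash
python3 go.py 601 -56 53 2
```

```text
t 16.1 pos [600.1 -55.1 134.6] yaw 2.0 w 0.0558 F 0.0 q [ 0.18  0.51 -0.26  1.73  0.15  0.93 -1.67] ft [-0.2  0.5 -0.2]
 -> [601.0, -56.0, 53.0, 2.0] xyz [ 1.  1. 82.] spin 0.001
```

Request:
apply_moves:
  targets:
    - {"x": 1, "y": 1, "z": 10, "spin": 0, "jaw": 0.3}
    - {"x": 1, "y": 1, "z": 30, "spin": 0, "jaw": 0.3}
    - {"x": 1, "y": 1, "z": 50, "spin": 0, "jaw": 0.3}
    - {"x": 1, "y": 1, "z": 68, "spin": 0, "jaw": 0.3}
    - {"x": 1, "y": 1, "z": 78, "spin": 0, "jaw": 0.3}
    - {"x": 1, "y": 1, "z": 82, "spin": 0, "jaw": 0.3}
    - {"x": 1, "y": 1, "z": 82, "spin": 0, "jaw": 0.3}
    - {"x": 1, "y": 1, "z": 82, "spin": 0, "jaw": 0.2}

```text
clock: 16.95
ee_pos: [0.6019, -0.0568, 0.0534]
orientation: [0.0, 1.0, 0.017, 0.001]
ft_force: [-0.0, 0.0, 0.5]
gripper_width: 0.0516
grasp_force: 0.0
```

Request:
apply_moves:
  targets:
    - {"x": 0, "y": 0, "z": 0, "spin": 0, "jaw": 0.1}
    - {"x": 0, "y": 0, "z": 0, "spin": 0, "jaw": 0.0}
    - {"x": 0, "y": 0, "z": 0, "spin": 0, "jaw": -0.1}
    - {"x": 0, "y": 0, "z": 0, "spin": 0, "jaw": -0.2}
    - {"x": 0, "y": 0, "z": 0, "spin": 0, "jaw": -0.3}
    - {"x": 0, "y": 0, "z": 0, "spin": 0, "jaw": -0.3}
    - {"x": 0, "y": 0, "z": 0, "spin": 0, "jaw": -0.3}
  squeeze: 30

```text
clock: 17.65
ee_pos: [0.6016, -0.0569, 0.0532]
orientation: [0.0, 1.0, 0.017, 0.0]
ft_force: [-1.9, -0.5, 5.9]
gripper_width: 0.0372
grasp_force: 29.7
```

```bash
python3 go.py 395 317 160 32
```

```text
t 17.6 pos [601.6 -56.9  53.2] yaw 2.0 w 0.0372 F 29.7 q [ 0.17  0.61 -0.23  1.79  0.19  0.77 -1.7 ] ft [-1.9 -0.5  5.9]
 -> [395.0, 317.0, 160.0, 32.0] xyz [-193. -381. -107.] spin -0.524
```

Request:
apply_moves:
  targets:
    - {"x": 0, "y": 0, "z": -10, "spin": 0, "jaw": -0.3}
    - {"x": 0, "y": 0, "z": -40, "spin": 0, "jaw": -0.3}
    - {"x": 0, "y": 0, "z": -75, "spin": 0, "jaw": -0.3}
    - {"x": -11, "y": -22, "z": -98, "spin": -0.1, "jaw": -0.3}
    - {"x": -30, "y": -59, "z": -107, "spin": -0.2, "jaw": -0.3}
    - {"x": -51, "y": -101, "z": -107, "spin": -0.3, "jaw": -0.3}
    - {"x": -72, "y": -143, "z": -107, "spin": -0.42, "jaw": -0.3}
    - {"x": -93, "y": -185, "z": -107, "spin": -0.52, "jaw": -0.3}

```text
clock: 18.45
ee_pos: [0.5008, 0.1261, 0.1603]
orientation: [0.0, 0.961, 0.276, 0.0]
ft_force: [0.5, 1.1, -2.7]
gripper_width: 0.0371
grasp_force: 30.5
```

```bash
python3 go.py 395 317 160 32
```

```text
t 18.4 pos [500.8 126.1 160.3] yaw 32.0 w 0.0371 F 30.5 q [-0.    0.38 -0.45  1.9   0.2   0.91 -1.56] ft [ 0.5  1.1 -2.7]
 -> [395.0, 317.0, 160.0, 32.0] xyz [  12. -218.    0.] spin 0.001
```

Request:
apply_moves:
  targets:
    - {"x": 2, "y": -42, "z": 0, "spin": 0, "jaw": -0.3}
    - {"x": 4, "y": -84, "z": 0, "spin": 0, "jaw": -0.3}
    - {"x": 6, "y": -126, "z": 0, "spin": 0, "jaw": -0.3}
    - {"x": 8, "y": -164, "z": 0, "spin": 0, "jaw": -0.3}
    - {"x": 10, "y": -194, "z": 0, "spin": 0, "jaw": -0.3}
    - {"x": 12, "y": -211, "z": 3, "spin": 0, "jaw": -0.3}
    - {"x": 12, "y": -217, "z": 15, "spin": 0, "jaw": -0.3}
    - {"x": 12, "y": -218, "z": 35, "spin": 0, "jaw": -0.3}

```text
clock: 19.25
ee_pos: [0.3975, 0.3173, 0.1249]
orientation: [-0.0, 0.962, 0.274, 0.001]
ft_force: [-0.3, 0.2, -1.4]
gripper_width: 0.0373
grasp_force: 30.5
```

Request:
apply_moves:
  targets:
    - {"x": 0, "y": 0, "z": 22, "spin": 0, "jaw": -0.3}
    - {"x": 0, "y": 0, "z": 45, "spin": 0, "jaw": -0.3}
    - {"x": 0, "y": 0, "z": 63, "spin": 0, "jaw": -0.3}
    - {"x": 0, "y": 0, "z": 71, "spin": 0, "jaw": -0.3}
    - {"x": 0, "y": 0, "z": 74, "spin": 0, "jaw": -0.3}
    - {"x": 0, "y": 0, "z": 76, "spin": 0, "jaw": -0.3}
    - {"x": 0, "y": 0, "z": 76, "spin": 0, "jaw": -0.3}
    - {"x": 0, "y": 0, "z": 76, "spin": 0, "jaw": -0.3}

```text
clock: 20.05
ee_pos: [0.3977, 0.3167, 0.0493]
orientation: [-0.0, 0.962, 0.274, 0.001]
ft_force: [-0.2, 0.4, -1.6]
gripper_width: 0.0371
grasp_force: 30.5
```

```bash
python3 go.py 395 317 43 32
```

```text
t 20.1 pos [397.7 316.7  49.3] yaw 31.8 w 0.0371 F 30.5 q [-0.45  0.53 -0.44  2.02  0.35  0.67 -2.13] ft [-0.2  0.4 -1.6]
 -> [395.0, 317.0, 43.0, 32.0] xyz [-2. -2.  6.] spin -0.004
```

Request:
apply_moves:
  targets:
    - {"x": 0, "y": 0, "z": 2, "spin": 0, "jaw": -0.3}
    - {"x": 0, "y": 0, "z": 4, "spin": 0, "jaw": -0.3}
    - {"x": 0, "y": 0, "z": 5.5, "spin": 0, "jaw": -0.3}
    - {"x": 0, "y": 0, "z": 6.5, "spin": 0, "jaw": -0.3}
    - {"x": 0, "y": 0, "z": 6.5, "spin": 0, "jaw": -0.3}
    - {"x": 0, "y": 0, "z": 6.5, "spin": 0, "jaw": -0.3}

```text
clock: 20.65
ee_pos: [0.3975, 0.3165, 0.0432]
orientation: [0.0, 0.962, 0.274, 0.0]
ft_force: [-2.2, -2.8, 14.3]
gripper_width: 0.0373
grasp_force: 32.1
```

Request:
apply_moves:
  targets:
    - {"x": 0, "y": 0, "z": 0, "spin": 0, "jaw": -0.05}
    - {"x": 0, "y": 0, "z": 0, "spin": 0, "jaw": 0.1}
    - {"x": 0, "y": 0, "z": 0, "spin": 0, "jaw": 0.3}
    - {"x": 0, "y": 0, "z": 0, "spin": 0, "jaw": 0.3}
    - {"x": 0, "y": 0, "z": -10, "spin": 0, "jaw": 0.3}
    - {"x": 0, "y": 0, "z": -40, "spin": 0, "jaw": 0.3}
    - {"x": 0, "y": 0, "z": -80, "spin": 0, "jaw": 0.3}
    - {"x": 0, "y": 0, "z": -107, "spin": 0, "jaw": 0.3}

```text
clock: 21.45
ee_pos: [0.3974, 0.3171, 0.152]
orientation: [-0.001, 0.962, 0.274, 0.001]
ft_force: [0.9, 1.1, 0.3]
gripper_width: 0.0556
grasp_force: 0.0
```

```bash
python3 mt.py; python3 go.py 653 17.5 150 92
```

```text
red mat 213 [480.6 359.6] z 102
green mat 191 [478.4 271.2] z 94
blue mat 158 [395.9 315.9] z 110
t 21.5 pos [398.8 318.6 155.6] yaw 31.8 w 0.0556 F 0.0 q [-0.38  0.38 -0.51  1.92  0.24  0.9  -2.03] ft [1.7 0.4 3.8]
 -> [653.0, 17.5, 150.0, 92.0] xyz [ 57. 390.   6.] spin -1.051
```

Request:
apply_moves:
  targets:
    - {"x": 3, "y": 20, "z": 0, "spin": -0.1, "jaw": 0.4}
    - {"x": 9, "y": 62, "z": 0, "spin": -0.24, "jaw": 0.5}
    - {"x": 16, "y": 110, "z": 0, "spin": -0.38, "jaw": 0.7}
    - {"x": 23, "y": 158, "z": 0, "spin": -0.52, "jaw": 0.8}
    - {"x": 30, "y": 206, "z": 0, "spin": -0.66, "jaw": 0.8}
    - {"x": 37, "y": 254, "z": 0, "spin": -0.8, "jaw": 0.8}
    - {"x": 44, "y": 300, "z": 0, "spin": -0.94, "jaw": 0.8}
    - {"x": 50, "y": 340, "z": 0, "spin": -1.05, "jaw": 0.8}

```text
clock: 22.3
ee_pos: [0.6202, 0.0509, 0.1496]
orientation: [0.0, 0.694, 0.72, -0.0]
ft_force: [0.6, 0.6, 0.6]
gripper_width: 0.077
grasp_force: 0.0
```

```bash
python3 go.py 653 17.5 150 92
```

```text
t 22.3 pos [620.2  50.9 149.6] yaw 92.2 w 0.0770 F 0.0 q [ 0.27  0.6  -0.67  1.64  0.41  1.05 -0.48] ft [0.6 0.6 0.6]
 -> [653.0, 17.5, 150.0, 92.0] xyz [-35.  31.  -0.] spin 0.003
```

Request:
apply_moves:
  targets:
    - {"x": -18, "y": 15, "z": 0, "spin": 0, "jaw": 0.8}
    - {"x": -30, "y": 26, "z": 0, "spin": 0, "jaw": 0.8}
    - {"x": -36, "y": 31, "z": 0, "spin": 0, "jaw": 0.8}
    - {"x": -38, "y": 32, "z": 0, "spin": 0, "jaw": 0.8}
    - {"x": -38, "y": 32, "z": 0, "spin": 0, "jaw": 0.8}
    - {"x": -38, "y": 32, "z": 0, "spin": 0, "jaw": 0.8}
    - {"x": -38, "y": 32, "z": 0, "spin": 0, "jaw": 0.8}

```text
clock: 23.0
ee_pos: [0.6517, 0.0181, 0.1495]
orientation: [-0.0, 0.694, 0.72, 0.0]
ft_force: [1.4, -0.1, -0.8]
gripper_width: 0.0768
grasp_force: 0.0
```

```bash
cat > cs.py <<'E'
from h import *
for n in("wrist","top","scene"):
    p,d=robot.grab_frame(n);cv2.imwrite(f"pics/c_{n}.png",p);c=robot.get_calibration(n);W=cloud(d,c);z=W[...,2]
    roi=(abs(W[...,0]-.653)<.06)&(abs(W[...,1]-.0175)<.095)&(abs(z-.046)<.005)
    k=(hsv(p)[...,2]<90)&roi
    if k.sum()>200: print(n,k.sum(),rect(big(k),.046,c))
E
python3 cs.py; python3 go.py 653 17.5 60 92
```

```text
wrist 12949 ((657.3436279296875, 19.415122985839844), (49.54573440551758, 135.21780395507812), 1.5763952732086182)
top 1081 ((651.5670776367188, 59.23829650878906), (51.4002685546875, 54.14216995239258), 1.707657814025879)
scene 1348 ((660.203369140625, 15.542564392089844), (53.74281311035156, 138.90835571289062), 1.8714908361434937)
t 23.1 pos [652.   17.4 149.4] yaw 92.0 w 0.0769 F 0.0 q [ 0.3   0.64 -0.65  1.56  0.42  1.09 -0.42] ft [-0.4  0.2  0.1]
 -> [653.0, 17.5, 60.0, 92.0] xyz [ 0.  1. 89.] spin -0.000
```

View pics/c_wrist.png

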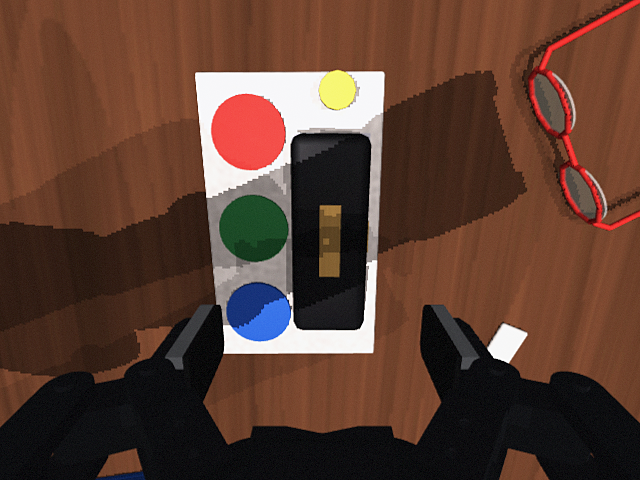

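The wrist view shows the case at (331,232) upright. The coasters are empty and undisturbed at (248,132), (254,228) and (258,311), and the pot is at (337,90). The fingers straddle the case with clear space on both sides, so I'll descend.

Request:
apply_moves:
  targets:
    - {"x": 0, "y": 2.5, "z": 10, "spin": 0, "jaw": 0.8}
    - {"x": 0, "y": 2.5, "z": 35, "spin": 0, "jaw": 0.8}
    - {"x": 0, "y": 2.5, "z": 60, "spin": 0, "jaw": 0.8}
    - {"x": 0, "y": 2.5, "z": 85, "spin": 0, "jaw": 0.8}
    - {"x": 0, "y": 2.5, "z": 108, "spin": 0, "jaw": 0.8}
    - {"x": 0, "y": 2.5, "z": 124, "spin": 0, "jaw": 0.8}
    - {"x": 0, "y": 2.5, "z": 132, "spin": 0, "jaw": 0.8}
    - {"x": 0, "y": 2.5, "z": 135, "spin": 0, "jaw": 0.8}

```text
clock: 23.95
ee_pos: [0.6544, 0.017, 0.0134]
orientation: [-0.0, 0.695, 0.719, -0.0]
ft_force: [-0.0, 0.3, -0.6]
gripper_width: 0.0768
grasp_force: 0.0
```

Request:
apply_moves:
  targets:
    - {"x": 0, "y": 0, "z": 0, "spin": 0, "jaw": 0.7}
    - {"x": 0, "y": 0, "z": 0, "spin": 0, "jaw": 0.5}
    - {"x": 0, "y": 0, "z": 0, "spin": 0, "jaw": 0.35}
    - {"x": 0, "y": 0, "z": 0, "spin": 0, "jaw": 0.25}
    - {"x": 0, "y": 0, "z": 0, "spin": 0, "jaw": 0.15}
    - {"x": 0, "y": 0, "z": 0, "spin": 0, "jaw": 0.0}
    - {"x": 0, "y": 0, "z": 0, "spin": 0, "jaw": 0.0}
    - {"x": 0, "y": 0, "z": 0, "spin": 0, "jaw": 0.0}
  squeeze: 40

```text
clock: 24.75
ee_pos: [0.6555, 0.017, 0.0153]
orientation: [0.001, 0.695, 0.719, 0.001]
ft_force: [-0.1, -0.9, 5.5]
gripper_width: 0.0513
grasp_force: 43.2
```

```bash
python3 go.py 654.5 18 130 92 505 -295 130 12.6
```

```text
t 24.8 pos [655.5  17.   15.3] yaw 91.9 w 0.0513 F 43.2 q [ 0.26  0.79 -0.58  1.65  0.53  0.86 -0.51] ft [-0.1 -0.9  5.5]
 -> [654.5, 18.0, 130.0, 92.0] xyz [   1.   -1. -115.] spin -0.001
 -> [505.0, -295.0, 130.0, 12.6] xyz [-307. -161. -115.] spin 1.385
```

Request:
apply_moves:
  targets:
    - {"x": 0, "y": 0, "z": -5, "spin": 0, "jaw": 0.0}
    - {"x": 0, "y": 0, "z": -25, "spin": 0, "jaw": 0.0}
    - {"x": 0, "y": 0, "z": -55, "spin": 0, "jaw": 0.0}
    - {"x": 0, "y": 0, "z": -85, "spin": 0, "jaw": 0.0}
    - {"x": -15, "y": -8, "z": -108, "spin": 0.1, "jaw": 0.0}
    - {"x": -45, "y": -24, "z": -115, "spin": 0.24, "jaw": 0.0}
    - {"x": -85, "y": -44, "z": -115, "spin": 0.38, "jaw": 0.0}
    - {"x": -125, "y": -65, "z": -115, "spin": 0.52, "jaw": 0.0}

```text
clock: 25.55
ee_pos: [0.5932, -0.111, 0.1298]
orientation: [0.0, 0.858, 0.514, 0.0]
ft_force: [0.2, -1.1, -1.8]
gripper_width: 0.051
grasp_force: 42.3
```

```bash
python3 go.py 505 -298 130 12.6
```

```text
t 25.6 pos [ 593.2 -111.   129.8] yaw 61.9 w 0.0510 F 42.3 q [ 0.46  0.56 -0.53  1.71  0.33  0.96 -0.69] ft [ 0.2 -1.1 -1.8]
 -> [505.0, -298.0, 130.0, 12.6] xyz [-207.   10.   -0.] spin 0.860
```

Request:
apply_moves:
  targets:
    - {"x": -40, "y": 2, "z": 0, "spin": 0.14, "jaw": 0.0}
    - {"x": -80, "y": 4, "z": 0, "spin": 0.28, "jaw": 0.0}
    - {"x": -120, "y": 6, "z": 0, "spin": 0.42, "jaw": 0.0}
    - {"x": -155, "y": 8, "z": 0, "spin": 0.56, "jaw": 0.0}
    - {"x": -183, "y": 9, "z": 0, "spin": 0.7, "jaw": 0.0}
    - {"x": -200, "y": 10, "z": 0, "spin": 0.81, "jaw": 0.0}
    - {"x": -206, "y": 10, "z": 0, "spin": 0.86, "jaw": 0.0}
    - {"x": -206, "y": 10, "z": 0, "spin": 0.86, "jaw": 0.0}

```text
clock: 26.35
ee_pos: [0.5055, -0.2981, 0.1292]
orientation: [0.0, 0.994, 0.111, -0.0]
ft_force: [-0.3, -0.4, -1.6]
gripper_width: 0.0518
grasp_force: 42.3
```

Request:
apply_moves:
  targets:
    - {"x": 0, "y": 0, "z": 0, "spin": 0, "jaw": 0.0}
    - {"x": 0, "y": 0, "z": 0, "spin": 0, "jaw": 0.0}
    - {"x": 0, "y": 0, "z": 0, "spin": 0, "jaw": 0.0}

```text
clock: 26.65
ee_pos: [0.5069, -0.2962, 0.1292]
orientation: [-0.0, 0.994, 0.113, 0.0]
ft_force: [0.1, -0.6, -1.4]
gripper_width: 0.0516
grasp_force: 42.3
```

```bash
python3 - <<'E'
from h import *
for n in("top","scene"):
    p,d=robot.grab_frame(n);cv2.imwrite(f"pics/t_{n}.png",p)
E
python3 go.py 505 -298 9.5 12.6
```

```text
t 26.8 pos [ 506.8 -296.4  129.2] yaw 12.9 w 0.0514 F 42.3 q [ 0.66  0.5  -0.31  1.77  0.18  0.9  -1.07] ft [-0.4 -0.6 -1.3]
 -> [505.0, -298.0, 9.5, 12.6] xyz [ -2.   1. 120.] spin 0.006
```

View pics/t_scene.png

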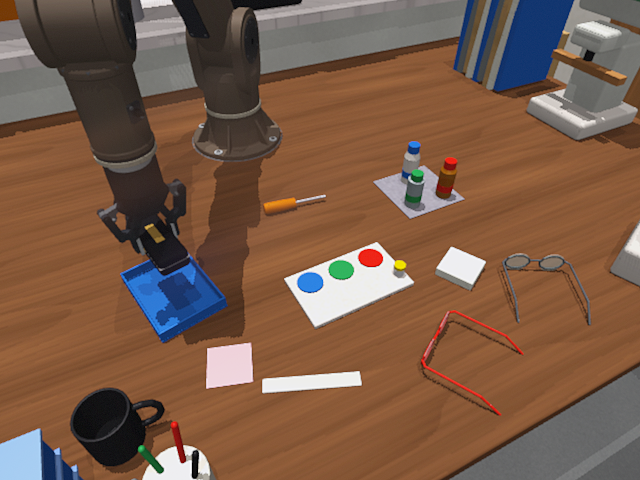

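The scene view shows the case at (162,245), held level above the tray at (173,290). All three bottles stand on the mat near (425,180), and the pot is in place at (400,266). I'll lower it now.

Request:
apply_moves:
  targets:
    - {"x": -1, "y": 1, "z": 8, "spin": 0, "jaw": 0.0}
    - {"x": -2, "y": 1, "z": 25, "spin": 0, "jaw": 0.0}
    - {"x": -2, "y": 1, "z": 48, "spin": 0, "jaw": 0.0}
    - {"x": -2, "y": 1, "z": 70, "spin": 0, "jaw": 0.0}
    - {"x": -2, "y": 1, "z": 90, "spin": 0, "jaw": 0.0}
    - {"x": -2, "y": 1, "z": 103, "spin": 0, "jaw": 0.0}
    - {"x": -2, "y": 1, "z": 109, "spin": 0, "jaw": 0.0}
    - {"x": -2, "y": 1, "z": 111, "spin": 0, "jaw": 0.0}

```text
clock: 27.55
ee_pos: [0.5047, -0.2983, 0.0177]
orientation: [-0.0, 0.994, 0.112, -0.0]
ft_force: [0.1, 0.5, -1.3]
gripper_width: 0.0516
grasp_force: 42.3
```

Request:
apply_moves:
  targets:
    - {"x": 0, "y": 0, "z": 2, "spin": 0, "jaw": 0.0}
    - {"x": 0, "y": 0, "z": 4, "spin": 0, "jaw": 0.0}
    - {"x": 0, "y": 0, "z": 6, "spin": 0, "jaw": 0.0}
    - {"x": 0, "y": 0, "z": 7, "spin": 0, "jaw": 0.0}
    - {"x": 0, "y": 0, "z": 8, "spin": 0, "jaw": 0.0}
    - {"x": 0, "y": 0, "z": 8, "spin": 0, "jaw": 0.0}
    - {"x": 0, "y": 0, "z": 8, "spin": 0, "jaw": 0.0}

```text
clock: 28.25
ee_pos: [0.5049, -0.2984, 0.0103]
orientation: [0.0, 0.994, 0.112, 0.0]
ft_force: [0.3, -0.4, -0.2]
gripper_width: 0.0515
grasp_force: 42.3
```

```bash
python3 go.py 505 -298 9.5 12.6
```

```text
t 28.2 pos [ 504.9 -298.4   10.3] yaw 12.9 w 0.0515 F 42.3 q [ 0.62  0.65 -0.26  1.86  0.25  0.66 -1.13] ft [ 0.3 -0.4 -0.2]
 -> [505.0, -298.0, 9.5, 12.6] xyz [ 0. -0.  1.] spin 0.005
```

Request:
apply_moves:
  targets:
    - {"x": 0, "y": 0, "z": 0.5, "spin": 0, "jaw": 0.0}
    - {"x": 0, "y": 0, "z": 1, "spin": 0, "jaw": 0.0}
    - {"x": 0, "y": 0, "z": 1, "spin": 0, "jaw": 0.0}
    - {"x": 0, "y": 0, "z": 1, "spin": 0, "jaw": 0.25}
    - {"x": 0, "y": 0, "z": 1, "spin": 0, "jaw": 0.4}
    - {"x": 0, "y": 0, "z": 1, "spin": 0, "jaw": 0.5}
    - {"x": 0, "y": 0, "z": 1, "spin": 0, "jaw": 0.5}
    - {"x": 0, "y": 0, "z": 1, "spin": 0, "jaw": 0.5}

```text
clock: 29.05
ee_pos: [0.5048, -0.2984, 0.0092]
orientation: [0.0, 0.994, 0.112, 0.0]
ft_force: [0.8, -0.6, -0.2]
gripper_width: 0.0639
grasp_force: 0.0
```

```bash
python3 go.py
```

```text
t 29.1 pos [ 504.8 -298.4    9.2] yaw 12.9 w 0.0639 F 0.0 q [ 0.62  0.65 -0.26  1.86  0.26  0.66 -1.13] ft [ 0.8 -0.6 -0.2]
```

Request:
apply_moves:
  targets:
    - {"x": 0, "y": 0, "z": -10, "spin": 0, "jaw": 0.5}
    - {"x": 0, "y": 0, "z": -40, "spin": 0, "jaw": 0.5}
    - {"x": 0, "y": 0, "z": -80, "spin": 0, "jaw": 0.4}
    - {"x": 0, "y": 0, "z": -120, "spin": 0, "jaw": 0.3}
    - {"x": 0, "y": 0, "z": -145, "spin": 0, "jaw": 0.3}

```text
clock: 29.55
ee_pos: [0.5059, -0.2987, 0.1581]
orientation: [0.001, 0.994, 0.112, 0.002]
ft_force: [1.2, 0.3, 0.0]
gripper_width: 0.0555
grasp_force: 0.0
```

```bash
python3 go.py 397.5 316.7 155 31.8; python3 - <<'E'
from h import *
p,d=robot.grab_frame("scene");c=robot.get_calibration("scene");W=cloud(d,c);z=W[...,2];cv2.imwrite("pics/s_case.png",p)
k=big((hsv(p)[...,2]<90)&(abs(W[...,0]-.505)<.09)&(abs(W[...,1]+.298)<.07)&(abs(z-.04)<.008));print(k.sum(),rect(k,.04,c),np.percentile(z[k],[5,50,95]))
E
```

```text
t 29.6 pos [ 505.9 -298.7  158.1] yaw 12.9 w 0.0555 F 0.0 q [ 0.67  0.47 -0.32  1.74  0.17  0.96 -1.06] ft [1.2 0.3 0. ]
 -> [397.5, 316.7, 155.0, 31.8] xyz [  32. -624.    2.] spin -0.330
1423 ((510.80999755859375, -298.2892150878906), (144.28395080566406, 51.27608871459961), 12.830530166625977) [0.03573819 0.0410465  0.04315219]
```

Request:
apply_moves:
  targets:
    - {"x": 1, "y": -20, "z": 0, "spin": 0, "jaw": 0.3}
    - {"x": 3, "y": -60, "z": 0, "spin": -0.05, "jaw": 0.3}
    - {"x": 6, "y": -108, "z": 0, "spin": -0.1, "jaw": 0.3}
    - {"x": 8, "y": -156, "z": 0, "spin": -0.15, "jaw": 0.3}
    - {"x": 11, "y": -204, "z": 0, "spin": -0.2, "jaw": 0.3}
    - {"x": 13, "y": -252, "z": 0, "spin": -0.25, "jaw": 0.3}
    - {"x": 16, "y": -300, "z": 0, "spin": -0.3, "jaw": 0.3}
    - {"x": 18, "y": -348, "z": 0, "spin": -0.33, "jaw": 0.3}

```text
clock: 30.4
ee_pos: [0.4443, 0.0466, 0.1549]
orientation: [0.0, 0.962, 0.275, 0.001]
ft_force: [1.9, -1.0, 0.1]
gripper_width: 0.0553
grasp_force: 0.0
```

```bash
python3 go.py 397.5 316.7 155 31.8
```

```text
t 30.4 pos [444.3  46.6 154.9] yaw 31.9 w 0.0553 F 0.0 q [ 0.22  0.29 -0.53  2.05  0.2   0.85 -1.44] ft [ 1.9 -1.   0.1]
 -> [397.5, 316.7, 155.0, 31.8] xyz [ 103. -254.   -0.] spin 0.001
```

Request:
apply_moves:
  targets:
    - {"x": 18, "y": -44, "z": 0, "spin": 0, "jaw": 0.3}
    - {"x": 36, "y": -88, "z": 0, "spin": 0, "jaw": 0.3}
    - {"x": 53, "y": -132, "z": 0, "spin": 0, "jaw": 0.3}
    - {"x": 70, "y": -174, "z": 0, "spin": 0, "jaw": 0.3}
    - {"x": 86, "y": -213, "z": 0, "spin": 0, "jaw": 0.3}
    - {"x": 96, "y": -238, "z": 0, "spin": 0, "jaw": 0.3}
    - {"x": 102, "y": -252, "z": 0, "spin": 0, "jaw": 0.3}
    - {"x": 103, "y": -256, "z": 0, "spin": 0, "jaw": 0.3}

```text
clock: 31.2
ee_pos: [0.3972, 0.318, 0.1545]
orientation: [-0.0, 0.962, 0.275, 0.0]
ft_force: [0.2, -0.5, -0.1]
gripper_width: 0.0555
grasp_force: 0.0
```

Request:
apply_moves:
  targets:
    - {"x": 0, "y": 0, "z": 0, "spin": 0, "jaw": 0.3}
    - {"x": 0, "y": 0, "z": 8, "spin": 0, "jaw": 0.3}
    - {"x": 0, "y": 0, "z": 18, "spin": 0, "jaw": 0.3}
    - {"x": 0, "y": 0, "z": 25, "spin": 0, "jaw": 0.3}
    - {"x": 0, "y": 0, "z": 28, "spin": 0, "jaw": 0.3}
    - {"x": 0, "y": 0, "z": 28, "spin": 0, "jaw": 0.3}
    - {"x": 0, "y": 0, "z": 28, "spin": 0, "jaw": 0.3}

```text
clock: 31.9
ee_pos: [0.3976, 0.3167, 0.1262]
orientation: [0.0, 0.962, 0.274, -0.0]
ft_force: [-0.7, 1.1, -0.1]
gripper_width: 0.0555
grasp_force: 0.0
```

```bash
python3 go.py 397.5 316.7 43 31.8
```

```text
t 31.9 pos [397.6 316.7 126.2] yaw 31.8 w 0.0555 F 0.0 q [-0.34  0.43 -0.58  1.94  0.31  0.85 -2.1 ] ft [-0.7  1.1 -0.1]
 -> [397.5, 316.7, 43.0, 31.8] xyz [-0. -0. 83.] spin -0.000
```

Request:
apply_moves:
  targets:
    - {"x": 0, "y": 0, "z": 10, "spin": 0, "jaw": 0.3}
    - {"x": 0, "y": 0, "z": 30, "spin": 0, "jaw": 0.3}
    - {"x": 0, "y": 0, "z": 50, "spin": 0, "jaw": 0.3}
    - {"x": 0, "y": 0, "z": 69, "spin": 0, "jaw": 0.3}
    - {"x": 0, "y": 0, "z": 79, "spin": 0, "jaw": 0.3}
    - {"x": 0, "y": 0, "z": 83, "spin": 0, "jaw": 0.3}
    - {"x": 0, "y": 0, "z": 83, "spin": 0, "jaw": 0.3}
    - {"x": 0, "y": 0, "z": 83, "spin": 0, "jaw": 0.2}

```text
clock: 32.7
ee_pos: [0.3978, 0.3171, 0.0438]
orientation: [-0.0, 0.962, 0.274, 0.0]
ft_force: [-0.2, -0.7, 0.4]
gripper_width: 0.0514
grasp_force: 0.0
```

Request:
apply_moves:
  targets:
    - {"x": 0, "y": 0, "z": 0, "spin": 0, "jaw": 0.1}
    - {"x": 0, "y": 0, "z": 0, "spin": 0, "jaw": 0.0}
    - {"x": 0, "y": 0, "z": 0, "spin": 0, "jaw": -0.1}
    - {"x": 0, "y": 0, "z": 0, "spin": 0, "jaw": -0.2}
    - {"x": 0, "y": 0, "z": 0, "spin": 0, "jaw": -0.3}
    - {"x": 0, "y": 0, "z": 0, "spin": 0, "jaw": -0.3}
    - {"x": 0, "y": 0, "z": 0, "spin": 0, "jaw": -0.3}
  squeeze: 30

```text
clock: 33.4
ee_pos: [0.3978, 0.3168, 0.0437]
orientation: [0.0, 0.962, 0.274, 0.0]
ft_force: [-0.2, -1.4, 5.7]
gripper_width: 0.0374
grasp_force: 29.6
```

```bash
python3 - <<'E'
from h import *
for f,n in(("t_top","top"),("t_scene","scene")):
    p=cv2.imread(f"pics/{f}.png");c=robot.get_calibration(n);H=hsv(p)
    ref=ray([[0,0]],.013,c)
    v,u=np.mgrid[:480,:640];G=ray(np.c_[u.ravel(),v.ravel()],.013,c).reshape(480,640,2)
    for nm,lo,hi in(("red",175,4),("green",50,80),("blue",100,118)):
        m=hue(H,lo,hi)&(abs(G[...,0]-.6)<.06)&(abs(G[...,1]-.016)<.13)
        m=big(m);k=max(cv2.findContours(m.astype(np.uint8),0,1)[0],key=cv2.contourArea)[:,0]
        print(n,nm,cv2.minEnclosingCircle((ray(k,.013,c)*1000).astype(np.float32)),G[m].mean(0)*1000)
E
python3 go.py 602 -55 160 2
```

```text
top red ((596.1740112304688, 85.3529281616211), 25.324378967285156) [596.00229056  85.39866532]
top green ((598.8563232421875, 15.355603218078613), 25.24028778076172) [598.42705179  15.44824926]
top blue ((601.4022216796875, -54.33470916748047), 25.313186645507812) [601.2259035  -54.38723599]
scene red ((598.2210693359375, 86.53321075439453), 25.803266525268555) [598.69685478  86.3444781 ]
scene green ((601.4708251953125, 16.649185180664062), 25.59541130065918) [601.71837204  16.26298666]
scene blue ((604.5432739257812, -53.00873947143555), 25.580188751220703) [604.73776291 -53.48537347]
t 33.4 pos [397.8 316.8  43.7] yaw 31.8 w 0.0374 F 29.6 q [-0.4   0.55 -0.51  2.02  0.42  0.68 -2.19] ft [-0.2 -1.4  5.7]
 -> [602.0, -55.0, 160.0, 2.0] xyz [ -22.  424. -116.] spin 0.520
```

Request:
apply_moves:
  targets:
    - {"x": 0, "y": 0, "z": -10, "spin": 0, "jaw": -0.3}
    - {"x": 0, "y": 0, "z": -40, "spin": 0, "jaw": -0.3}
    - {"x": 0, "y": 0, "z": -80, "spin": 0, "jaw": -0.3}
    - {"x": -1, "y": 18, "z": -106, "spin": 0, "jaw": -0.3}
    - {"x": -3, "y": 53, "z": -116, "spin": 0.1, "jaw": -0.3}
    - {"x": -5, "y": 98, "z": -116, "spin": 0.2, "jaw": -0.3}
    - {"x": -7, "y": 144, "z": -116, "spin": 0.3, "jaw": -0.3}
    - {"x": -10, "y": 190, "z": -116, "spin": 0.4, "jaw": -0.3}

```text
clock: 34.2
ee_pos: [0.4896, 0.1485, 0.16]
orientation: [-0.0, 0.997, 0.076, 0.0]
ft_force: [0.5, 0.2, -1.1]
gripper_width: 0.0367
grasp_force: 30.5
```

```bash
python3 go.py 602.5 -54 160 2
```

```text
t 34.2 pos [489.6 148.5 160. ] yaw 8.7 w 0.0367 F 30.5 q [-0.04  0.37 -0.46  1.91  0.21  0.91 -2.02] ft [ 0.5  0.2 -1.1]
 -> [602.5, -54.0, 160.0, 2.0] xyz [ 81. 217.   0.] spin 0.116
```

Request:
apply_moves:
  targets:
    - {"x": 16, "y": 44, "z": 0, "spin": 0.04, "jaw": -0.3}
    - {"x": 32, "y": 88, "z": 0, "spin": 0.08, "jaw": -0.3}
    - {"x": 48, "y": 130, "z": 0, "spin": 0.12, "jaw": -0.3}
    - {"x": 62, "y": 169, "z": 0, "spin": 0.12, "jaw": -0.3}
    - {"x": 73, "y": 198, "z": 0, "spin": 0.12, "jaw": -0.3}
    - {"x": 78, "y": 213, "z": 0, "spin": 0.12, "jaw": -0.3}
    - {"x": 80, "y": 219, "z": 5, "spin": 0.12, "jaw": -0.3}
    - {"x": 80, "y": 219, "z": 20, "spin": 0.12, "jaw": -0.3}

```text
clock: 35.0
ee_pos: [0.6026, -0.0536, 0.14]
orientation: [-0.0, 1.0, 0.017, 0.001]
ft_force: [0.6, 1.0, -1.9]
gripper_width: 0.0371
grasp_force: 30.5
```

Request:
apply_moves:
  targets:
    - {"x": 0, "y": 0, "z": 20, "spin": 0, "jaw": -0.3}
    - {"x": 0, "y": 0, "z": 42, "spin": 0, "jaw": -0.3}
    - {"x": 0, "y": 0, "z": 62, "spin": 0, "jaw": -0.3}
    - {"x": 0, "y": 0, "z": 74, "spin": 0, "jaw": -0.3}
    - {"x": 0, "y": 0, "z": 79, "spin": 0, "jaw": -0.3}
    - {"x": 0, "y": 0, "z": 81, "spin": 0, "jaw": -0.3}
    - {"x": 0, "y": 0, "z": 81, "spin": 0, "jaw": -0.3}
    - {"x": 0, "y": 0, "z": 81, "spin": 0, "jaw": -0.3}

```text
clock: 35.8
ee_pos: [0.6025, -0.054, 0.0591]
orientation: [0.0, 1.0, 0.017, 0.001]
ft_force: [-0.7, 0.0, -1.0]
gripper_width: 0.0372
grasp_force: 30.5
```

```bash
python3 go.py 602.5 -54 53.5 2
```

```text
t 35.8 pos [602.5 -54.   59.1] yaw 2.0 w 0.0372 F 30.5 q [ 0.22  0.61 -0.32  1.78  0.26  0.79 -1.77] ft [-0.7  0.  -1. ]
 -> [602.5, -54.0, 53.5, 2.0] xyz [0. 0. 6.] spin -0.000
```

Request:
apply_moves:
  targets:
    - {"x": 0, "y": 0, "z": 2, "spin": 0, "jaw": -0.3}
    - {"x": 0, "y": 0, "z": 4, "spin": 0, "jaw": -0.3}
    - {"x": 0, "y": 0, "z": 5, "spin": 0, "jaw": -0.3}
    - {"x": 0, "y": 0, "z": 5.7, "spin": 0, "jaw": -0.3}
    - {"x": 0, "y": 0, "z": 5.7, "spin": 0, "jaw": -0.3}
    - {"x": 0, "y": 0, "z": 5.7, "spin": 0, "jaw": -0.3}

```text
clock: 36.4
ee_pos: [0.6022, -0.0542, 0.0537]
orientation: [0.0, 1.0, 0.017, 0.0]
ft_force: [-3.1, -1.4, 12.2]
gripper_width: 0.037
grasp_force: 31.8
```

Request:
apply_moves:
  targets:
    - {"x": 0, "y": 0, "z": 0, "spin": 0, "jaw": -0.05}
    - {"x": 0, "y": 0, "z": 0, "spin": 0, "jaw": 0.1}
    - {"x": 0, "y": 0, "z": 0, "spin": 0, "jaw": 0.3}
    - {"x": 0, "y": 0, "z": 0, "spin": 0, "jaw": 0.3}
    - {"x": 0, "y": 0, "z": -10, "spin": 0, "jaw": 0.3}
    - {"x": 0, "y": 0, "z": -40, "spin": 0, "jaw": 0.3}
    - {"x": 0, "y": 0, "z": -80, "spin": 0, "jaw": 0.3}
    - {"x": 0, "y": 0, "z": -107, "spin": 0, "jaw": 0.3}

```text
clock: 37.2
ee_pos: [0.6027, -0.0539, 0.1626]
orientation: [-0.0, 1.0, 0.017, 0.001]
ft_force: [1.1, -0.6, -0.8]
gripper_width: 0.0554
grasp_force: 0.0
```

```bash
python3 mt.py; python3 go.py 480.5 271.5 155 31.8
```

```text
red mat 206 [480.6 360. ] z 102
green mat 187 [479.5 269.8] z 94
blue riser 189 [600.5 -53.7] z 120
t 37.2 pos [604.8 -53.7 166.8] yaw 2.0 w 0.0558 F 0.0 q [ 0.25  0.49 -0.36  1.68  0.2   1.   -1.71] ft [1.9 0.2 2.6]
 -> [480.5, 271.5, 155.0, 31.8] xyz [-113. -329.   11.] spin -0.520
```

Request:
apply_moves:
  targets:
    - {"x": -7, "y": -20, "z": 0, "spin": 0, "jaw": 0.3}
    - {"x": -20, "y": -60, "z": 0, "spin": -0.1, "jaw": 0.3}
    - {"x": -36, "y": -106, "z": 0, "spin": -0.2, "jaw": 0.3}
    - {"x": -51, "y": -152, "z": 0, "spin": -0.3, "jaw": 0.3}
    - {"x": -66, "y": -198, "z": 0, "spin": -0.4, "jaw": 0.3}
    - {"x": -81, "y": -242, "z": 0, "spin": -0.5, "jaw": 0.3}
    - {"x": -95, "y": -284, "z": 0, "spin": -0.52, "jaw": 0.3}
    - {"x": -105, "y": -312, "z": 0, "spin": -0.52, "jaw": 0.3}

```text
clock: 38.05
ee_pos: [0.4845, 0.2576, 0.1603]
orientation: [-0.001, 0.961, 0.276, 0.0]
ft_force: [0.5, -0.2, -0.1]
gripper_width: 0.0558
grasp_force: 0.0
```

Request:
apply_moves:
  targets:
    - {"x": 3, "y": -11, "z": 3, "spin": 0, "jaw": 0.3}
    - {"x": 5, "y": -17, "z": 12, "spin": 0, "jaw": 0.3}
    - {"x": 5, "y": -18, "z": 25, "spin": 0, "jaw": 0.3}
    - {"x": 5, "y": -18, "z": 37, "spin": 0, "jaw": 0.3}
    - {"x": 5, "y": -18, "z": 42, "spin": 0, "jaw": 0.3}
    - {"x": 5, "y": -18, "z": 42, "spin": 0, "jaw": 0.3}
    - {"x": 5, "y": -18, "z": 42, "spin": 0, "jaw": 0.3}

```text
clock: 38.75
ee_pos: [0.4812, 0.2714, 0.1174]
orientation: [0.0, 0.962, 0.273, -0.0]
ft_force: [-0.0, 0.2, 0.0]
gripper_width: 0.0555
grasp_force: 0.0
```

```bash
python3 go.py 480.5 271.5 40 31.8
```

```text
t 38.8 pos [481.2 271.4 117.4] yaw 31.7 w 0.0555 F 0.0 q [-0.22  0.5  -0.53  1.85  0.32  0.88 -1.93] ft [-0.   0.2  0. ]
 -> [480.5, 271.5, 40.0, 31.8] xyz [-1. -0. 77.] spin -0.001
```

Request:
apply_moves:
  targets:
    - {"x": -1, "y": 0, "z": 10, "spin": 0, "jaw": 0.3}
    - {"x": -1, "y": 0, "z": 28, "spin": 0, "jaw": 0.3}
    - {"x": -1, "y": 0, "z": 47, "spin": 0, "jaw": 0.3}
    - {"x": -1, "y": 0, "z": 64, "spin": 0, "jaw": 0.3}
    - {"x": -1, "y": 0, "z": 74, "spin": 0, "jaw": 0.3}
    - {"x": -1, "y": 0, "z": 78, "spin": 0, "jaw": 0.3}
    - {"x": -1, "y": 0, "z": 78, "spin": 0, "jaw": 0.3}
    - {"x": -1, "y": 0, "z": 78, "spin": 0, "jaw": 0.2}

```text
clock: 39.55
ee_pos: [0.4804, 0.2718, 0.0401]
orientation: [-0.0, 0.962, 0.274, 0.0]
ft_force: [-0.4, 1.3, -0.5]
gripper_width: 0.051
grasp_force: 0.0
```

Request:
apply_moves:
  targets:
    - {"x": 0, "y": 0, "z": 0, "spin": 0, "jaw": 0.1}
    - {"x": 0, "y": 0, "z": 0, "spin": 0, "jaw": 0.0}
    - {"x": 0, "y": 0, "z": 0, "spin": 0, "jaw": -0.1}
    - {"x": 0, "y": 0, "z": 0, "spin": 0, "jaw": -0.2}
    - {"x": 0, "y": 0, "z": 0, "spin": 0, "jaw": -0.3}
    - {"x": 0, "y": 0, "z": 0, "spin": 0, "jaw": -0.3}
    - {"x": 0, "y": 0, "z": 0, "spin": 0, "jaw": -0.3}
  squeeze: 30

```text
clock: 40.25
ee_pos: [0.4803, 0.2716, 0.04]
orientation: [0.0, 0.962, 0.274, 0.0]
ft_force: [-1.2, -1.5, 5.0]
gripper_width: 0.0371
grasp_force: 29.6
```

```bash
python3 go.py 599.5 15.5 160 2
```

```text
t 40.2 pos [480.3 271.6  40. ] yaw 31.8 w 0.0371 F 29.6 q [-0.27  0.6  -0.48  1.92  0.41  0.72 -2.  ] ft [-1.2 -1.5  5. ]
 -> [599.5, 15.5, 160.0, 2.0] xyz [ -33.  280. -120.] spin 0.520
```

Request:
apply_moves:
  targets:
    - {"x": 0, "y": 0, "z": -10, "spin": 0, "jaw": -0.3}
    - {"x": 0, "y": 0, "z": -40, "spin": 0, "jaw": -0.3}
    - {"x": 0, "y": 0, "z": -80, "spin": 0, "jaw": -0.3}
    - {"x": -2, "y": 18, "z": -108, "spin": 0, "jaw": -0.3}
    - {"x": -6, "y": 50, "z": -120, "spin": 0.12, "jaw": -0.3}
    - {"x": -11, "y": 92, "z": -120, "spin": 0.25, "jaw": -0.3}
    - {"x": -16, "y": 134, "z": -120, "spin": 0.38, "jaw": -0.3}
    - {"x": -21, "y": 176, "z": -120, "spin": 0.52, "jaw": -0.3}

```text
clock: 41.05
ee_pos: [0.5552, 0.1093, 0.1602]
orientation: [-0.0, 1.0, 0.015, 0.0]
ft_force: [1.1, 0.0, -1.6]
gripper_width: 0.037
grasp_force: 30.5
```

```bash
python3 go.py 599.5 15.5 160 2
```

```text
t 41.0 pos [555.2 109.3 160.2] yaw 1.7 w 0.0370 F 30.5 q [ 0.    0.44 -0.4   1.78  0.21  0.96 -2.02] ft [ 1.1  0.  -1.6]
 -> [599.5, 15.5, 160.0, 2.0] xyz [41. 95.  0.] spin -0.005
```

Request:
apply_moves:
  targets:
    - {"x": 16, "y": 38, "z": 0, "spin": 0, "jaw": -0.3}
    - {"x": 29, "y": 70, "z": 0, "spin": 0, "jaw": -0.3}
    - {"x": 38, "y": 89, "z": 2, "spin": 0, "jaw": -0.3}
    - {"x": 41, "y": 96, "z": 10, "spin": 0, "jaw": -0.3}
    - {"x": 41, "y": 97, "z": 25, "spin": 0, "jaw": -0.3}
    - {"x": 41, "y": 97, "z": 45, "spin": 0, "jaw": -0.3}
    - {"x": 41, "y": 97, "z": 65, "spin": 0, "jaw": -0.3}
    - {"x": 41, "y": 97, "z": 82, "spin": 0, "jaw": -0.3}

```text
clock: 41.85
ee_pos: [0.5981, 0.0169, 0.0762]
orientation: [-0.001, 1.0, 0.018, -0.001]
ft_force: [0.6, -0.2, -1.6]
gripper_width: 0.0371
grasp_force: 30.5
```

Request:
apply_moves:
  targets:
    - {"x": 0, "y": 0, "z": 10, "spin": 0, "jaw": -0.3}
    - {"x": 0, "y": 0, "z": 17, "spin": 0, "jaw": -0.3}
    - {"x": 0, "y": 0, "z": 21, "spin": 0, "jaw": -0.3}
    - {"x": 0, "y": 0, "z": 23, "spin": 0, "jaw": -0.3}
    - {"x": 0, "y": 0, "z": 23, "spin": 0, "jaw": -0.3}
    - {"x": 0, "y": 0, "z": 23, "spin": 0, "jaw": -0.3}

```text
clock: 42.45
ee_pos: [0.5996, 0.0153, 0.0551]
orientation: [-0.0, 1.0, 0.017, 0.0]
ft_force: [-0.3, -0.5, -1.5]
gripper_width: 0.0372
grasp_force: 30.5
```

```bash
python3 go.py 599.5 15.5 50 2
```

```text
t 42.5 pos [599.6  15.3  55.1] yaw 2.0 w 0.0372 F 30.5 q [ 0.12  0.61 -0.34  1.79  0.27  0.78 -1.89] ft [-0.3 -0.5 -1.5]
 -> [599.5, 15.5, 50.0, 2.0] xyz [-0. -0.  5.] spin -0.000
```

Request:
apply_moves:
  targets:
    - {"x": 0, "y": 0, "z": 2, "spin": 0, "jaw": -0.3}
    - {"x": 0, "y": 0, "z": 4, "spin": 0, "jaw": -0.3}
    - {"x": 0, "y": 0, "z": 5, "spin": 0, "jaw": -0.3}
    - {"x": 0, "y": 0, "z": 5.3, "spin": 0, "jaw": -0.3}
    - {"x": 0, "y": 0, "z": 5.3, "spin": 0, "jaw": -0.3}
    - {"x": 0, "y": 0, "z": 5.3, "spin": 0, "jaw": -0.3}

```text
clock: 43.05
ee_pos: [0.6003, 0.0155, 0.0504]
orientation: [0.0, 1.0, 0.017, 0.001]
ft_force: [-1.7, 1.6, 9.2]
gripper_width: 0.0375
grasp_force: 30.1
```

Request:
apply_moves:
  targets:
    - {"x": 0, "y": 0, "z": 0, "spin": 0, "jaw": -0.05}
    - {"x": 0, "y": 0, "z": 0, "spin": 0, "jaw": 0.1}
    - {"x": 0, "y": 0, "z": 0, "spin": 0, "jaw": 0.3}
    - {"x": 0, "y": 0, "z": 0, "spin": 0, "jaw": 0.3}
    - {"x": 0, "y": 0, "z": -10, "spin": 0, "jaw": 0.3}
    - {"x": 0, "y": 0, "z": -40, "spin": 0, "jaw": 0.3}
    - {"x": 0, "y": 0, "z": -80, "spin": 0, "jaw": 0.3}
    - {"x": 0, "y": 0, "z": -107, "spin": 0, "jaw": 0.3}

```text
clock: 43.85
ee_pos: [0.5998, 0.0155, 0.1592]
orientation: [-0.0, 1.0, 0.017, 0.001]
ft_force: [-0.4, -0.5, 0.1]
gripper_width: 0.0553
grasp_force: 0.0
```

```bash
python3 mt.py; python3 go.py 481.8 360.5 155 31.8
```

```text
red mat 205 [480.6 360. ] z 102
t 43.9 pos [601.9  15.8 163.3] yaw 2.0 w 0.0557 F 0.0 q [ 0.15  0.49 -0.38  1.7   0.21  0.99 -1.84] ft [2.2 0.2 3.6]
 -> [481.8, 360.5, 155.0, 31.8] xyz [-108. -349.    8.] spin -0.520
```

Request:
apply_moves:
  targets:
    - {"x": -6, "y": -20, "z": 0, "spin": 0, "jaw": 0.3}
    - {"x": -19, "y": -62, "z": 0, "spin": -0.1, "jaw": 0.3}
    - {"x": -33, "y": -109, "z": 0, "spin": -0.2, "jaw": 0.3}
    - {"x": -47, "y": -156, "z": 0, "spin": -0.3, "jaw": 0.3}
    - {"x": -61, "y": -203, "z": 0, "spin": -0.4, "jaw": 0.3}
    - {"x": -75, "y": -250, "z": 0, "spin": -0.5, "jaw": 0.3}
    - {"x": -89, "y": -294, "z": 0, "spin": -0.52, "jaw": 0.3}
    - {"x": -99, "y": -328, "z": 0, "spin": -0.52, "jaw": 0.3}

```text
clock: 44.7
ee_pos: [0.4872, 0.3426, 0.1568]
orientation: [-0.001, 0.961, 0.275, 0.0]
ft_force: [0.2, -0.9, -0.2]
gripper_width: 0.0556
grasp_force: 0.0
```

Request:
apply_moves:
  targets:
    - {"x": 4, "y": -13, "z": 0, "spin": 0, "jaw": 0.3}
    - {"x": 5, "y": -19, "z": 8, "spin": 0, "jaw": 0.3}
    - {"x": 5, "y": -21, "z": 20, "spin": 0, "jaw": 0.3}
    - {"x": 5, "y": -21, "z": 30, "spin": 0, "jaw": 0.3}
    - {"x": 5, "y": -21, "z": 35, "spin": 0, "jaw": 0.3}
    - {"x": 5, "y": -21, "z": 35, "spin": 0, "jaw": 0.3}
    - {"x": 5, "y": -21, "z": 35, "spin": 0, "jaw": 0.3}

```text
clock: 45.4
ee_pos: [0.4825, 0.3594, 0.1211]
orientation: [0.0, 0.962, 0.273, -0.0]
ft_force: [0.4, 0.0, 0.1]
gripper_width: 0.0556
grasp_force: 0.0
```

```bash
python3 go.py 481.8 360.5 38 31.8; python3 mt.py
```

```text
t 45.4 pos [482.5 359.4 121.1] yaw 31.7 w 0.0556 F 0.0 q [-0.37  0.57 -0.53  1.72  0.34  0.94 -2.05] ft [0.4 0.  0.1]
 -> [481.8, 360.5, 38.0, 31.8] xyz [-0. -1. 83.] spin -0.001
green riser 178 [597.8  15.5] z 104
blue riser 194 [600.5 -53.7] z 120
```

Request:
apply_moves:
  targets:
    - {"x": 0, "y": -1, "z": 10, "spin": 0, "jaw": 0.3}
    - {"x": 0, "y": -1, "z": 30, "spin": 0, "jaw": 0.3}
    - {"x": 0, "y": -1, "z": 50, "spin": 0, "jaw": 0.3}
    - {"x": 0, "y": -1, "z": 68, "spin": 0, "jaw": 0.3}
    - {"x": 0, "y": -1, "z": 79, "spin": 0, "jaw": 0.3}
    - {"x": 0, "y": -1, "z": 83, "spin": 0, "jaw": 0.3}
    - {"x": 0, "y": -1, "z": 83, "spin": 0, "jaw": 0.3}
    - {"x": 0, "y": -1, "z": 83, "spin": 0, "jaw": 0.2}

```text
clock: 46.25
ee_pos: [0.4819, 0.3614, 0.0389]
orientation: [-0.0, 0.962, 0.274, 0.0]
ft_force: [0.8, 0.3, -0.3]
gripper_width: 0.0514
grasp_force: 0.0
```

Request:
apply_moves:
  targets:
    - {"x": 0, "y": 0, "z": 0, "spin": 0, "jaw": 0.1}
    - {"x": 0, "y": 0, "z": 0, "spin": 0, "jaw": 0.0}
    - {"x": 0, "y": 0, "z": 0, "spin": 0, "jaw": -0.1}
    - {"x": 0, "y": 0, "z": 0, "spin": 0, "jaw": -0.2}
    - {"x": 0, "y": 0, "z": 0, "spin": 0, "jaw": -0.3}
    - {"x": 0, "y": 0, "z": 0, "spin": 0, "jaw": -0.3}
    - {"x": 0, "y": 0, "z": 0, "spin": 0, "jaw": -0.3}
  squeeze: 30

```text
clock: 46.95
ee_pos: [0.482, 0.3609, 0.0387]
orientation: [0.0, 0.962, 0.274, 0.0]
ft_force: [0.2, -2.3, 5.8]
gripper_width: 0.0373
grasp_force: 29.7
```

```bash
python3 go.py 597 85.5 155 2
```

```text
t 47.0 pos [482.  360.9  38.7] yaw 31.8 w 0.0373 F 29.7 q [-0.41  0.67 -0.48  1.79  0.42  0.79 -2.11] ft [ 0.2 -2.3  5.8]
 -> [597.0, 85.5, 155.0, 2.0] xyz [ -47.  295. -116.] spin 0.520
```

Request:
apply_moves:
  targets:
    - {"x": 0, "y": 0, "z": -10, "spin": 0, "jaw": -0.3}
    - {"x": 0, "y": 0, "z": -40, "spin": 0, "jaw": -0.3}
    - {"x": 0, "y": 0, "z": -80, "spin": 0, "jaw": -0.3}
    - {"x": -3, "y": 18, "z": -106, "spin": 0, "jaw": -0.3}
    - {"x": -8, "y": 50, "z": -116, "spin": 0.12, "jaw": -0.3}
    - {"x": -15, "y": 94, "z": -116, "spin": 0.25, "jaw": -0.3}
    - {"x": -22, "y": 138, "z": -116, "spin": 0.38, "jaw": -0.3}
    - {"x": -29, "y": 182, "z": -116, "spin": 0.52, "jaw": -0.3}

```text
clock: 47.75
ee_pos: [0.5531, 0.1896, 0.1549]
orientation: [-0.0, 1.0, 0.015, 0.0]
ft_force: [0.3, -0.7, -2.0]
gripper_width: 0.0375
grasp_force: 30.3
```

```bash
python3 go.py 597 85.5 155 2
```

```text
t 47.8 pos [553.1 189.6 154.9] yaw 1.7 w 0.0375 F 30.3 q [-0.13  0.48 -0.41  1.74  0.22  0.97 -2.17] ft [ 0.3 -0.7 -2. ]
 -> [597.0, 85.5, 155.0, 2.0] xyz [ 41. 105.  -0.] spin -0.005
```

Request:
apply_moves:
  targets:
    - {"x": 15, "y": 40, "z": 0, "spin": 0, "jaw": -0.3}
    - {"x": 28, "y": 76, "z": 0, "spin": 0, "jaw": -0.3}
    - {"x": 37, "y": 98, "z": 2, "spin": 0, "jaw": -0.3}
    - {"x": 40, "y": 106, "z": 10, "spin": 0, "jaw": -0.3}
    - {"x": 40, "y": 107, "z": 25, "spin": 0, "jaw": -0.3}
    - {"x": 40, "y": 107, "z": 45, "spin": 0, "jaw": -0.3}
    - {"x": 40, "y": 107, "z": 63, "spin": 0, "jaw": -0.3}
    - {"x": 40, "y": 107, "z": 78, "spin": 0, "jaw": -0.3}

```text
clock: 48.55
ee_pos: [0.5956, 0.0868, 0.0751]
orientation: [-0.0, 1.0, 0.018, -0.001]
ft_force: [-0.7, -1.1, -1.4]
gripper_width: 0.0376
grasp_force: 30.3
```

Request:
apply_moves:
  targets:
    - {"x": 0, "y": 0, "z": 10, "spin": 0, "jaw": -0.3}
    - {"x": 0, "y": 0, "z": 17, "spin": 0, "jaw": -0.3}
    - {"x": 0, "y": 0, "z": 21, "spin": 0, "jaw": -0.3}
    - {"x": 0, "y": 0, "z": 23, "spin": 0, "jaw": -0.3}
    - {"x": 0, "y": 0, "z": 23, "spin": 0, "jaw": -0.3}
    - {"x": 0, "y": 0, "z": 23, "spin": 0, "jaw": -0.3}

```text
clock: 49.15
ee_pos: [0.5968, 0.0855, 0.0537]
orientation: [-0.0, 1.0, 0.017, 0.0]
ft_force: [0.2, 0.0, -0.5]
gripper_width: 0.0373
grasp_force: 30.3
```

```bash
python3 go.py 597 85.5 48.7 2
```

```text
t 49.1 pos [596.8  85.5  53.7] yaw 2.0 w 0.0373 F 30.3 q [ 0.01  0.62 -0.35  1.79  0.28  0.78 -2.02] ft [ 0.2  0.  -0.5]
 -> [597.0, 85.5, 48.7, 2.0] xyz [ 0. -0.  5.] spin -0.000
```

Request:
apply_moves:
  targets:
    - {"x": 0, "y": 0, "z": 2, "spin": 0, "jaw": -0.3}
    - {"x": 0, "y": 0, "z": 4, "spin": 0, "jaw": -0.3}
    - {"x": 0, "y": 0, "z": 5, "spin": 0, "jaw": -0.3}
    - {"x": 0, "y": 0, "z": 5.3, "spin": 0, "jaw": -0.3}
    - {"x": 0, "y": 0, "z": 5.3, "spin": 0, "jaw": -0.3}
    - {"x": 0, "y": 0, "z": 5.3, "spin": 0, "jaw": -0.3}

```text
clock: 49.75
ee_pos: [0.5967, 0.0854, 0.0487]
orientation: [0.0, 1.0, 0.017, 0.0]
ft_force: [-2.2, -1.8, 7.9]
gripper_width: 0.0378
grasp_force: 31.3
```

Request:
apply_moves:
  targets:
    - {"x": 0, "y": 0, "z": 0, "spin": 0, "jaw": -0.05}
    - {"x": 0, "y": 0, "z": 0, "spin": 0, "jaw": 0.1}
    - {"x": 0, "y": 0, "z": 0, "spin": 0, "jaw": 0.3}
    - {"x": 0, "y": 0, "z": 0, "spin": 0, "jaw": 0.3}
    - {"x": 0, "y": 0, "z": -10, "spin": 0, "jaw": 0.3}
    - {"x": 0, "y": 0, "z": -40, "spin": 0, "jaw": 0.3}
    - {"x": 0, "y": 0, "z": -80, "spin": 0, "jaw": 0.3}
    - {"x": 0, "y": 0, "z": -107, "spin": 0, "jaw": 0.3}

```text
clock: 50.55
ee_pos: [0.5971, 0.0858, 0.158]
orientation: [-0.0, 1.0, 0.017, 0.001]
ft_force: [1.1, -0.1, 0.2]
gripper_width: 0.0555
grasp_force: 0.0
```

Request:
apply_moves:
  targets:
    - {"x": -20, "y": -10, "z": -5, "spin": 0, "jaw": 0.3}
    - {"x": -60, "y": -30, "z": -5, "spin": 0, "jaw": 0.3}
    - {"x": -105, "y": -50, "z": -5, "spin": 0, "jaw": 0.3}
    - {"x": -145, "y": -70, "z": -5, "spin": 0, "jaw": 0.3}
    - {"x": -165, "y": -80, "z": -5, "spin": 0, "jaw": 0.3}
    - {"x": -170, "y": -82, "z": -5, "spin": 0, "jaw": 0.3}
    - {"x": -170, "y": -82, "z": -5, "spin": 0, "jaw": 0.3}
    - {"x": -170, "y": -82, "z": -5, "spin": 0, "jaw": 0.3}

```text
clock: 51.35
ee_pos: [0.4251, 0.1611, 0.1603]
orientation: [-0.0, 1.0, 0.017, 0.001]
ft_force: [-0.3, 0.5, -0.3]
gripper_width: 0.0551
grasp_force: 0.0
```

```bash
python3 mt.py; python3 go.py; python3 - <<'E'
from h import *
p,d=robot.grab_frame("scene");cv2.imwrite("pics/s_end.png",p)
E
```

```text
red riser 180 [594.5  84.8] z 112
green riser 179 [597.8  15.6] z 104
blue riser 196 [600.2 -53.5] z 120
t 51.4 pos [425.1 160.9 160.1] yaw 1.9 w 0.0557 F 0.0 q [-0.09  0.28 -0.47  2.03  0.17  0.86 -2.19] ft [0.2 0.3 0.1]
```

View pics/s_end.png

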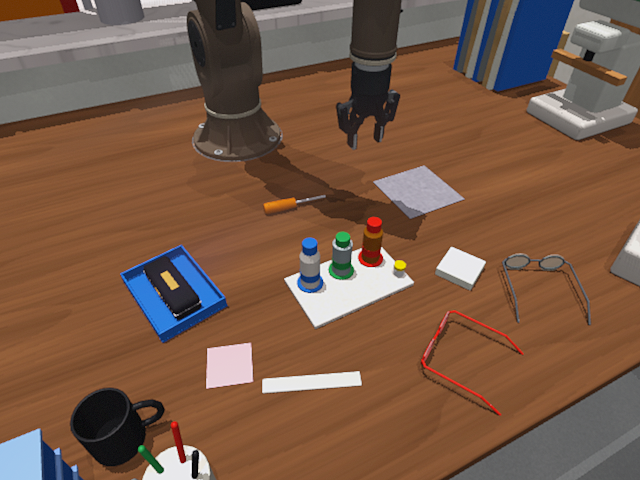

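The scene view shows the case flat in the tray at (172,286), with its badge up. The bottles stand on their own coasters: blue (310,267), green (342,257) and red (373,243). The pot hasn't moved at (400,266), and the arm is clear of everything.

```bash
python3 -c "
from bench import robot
print(robot.hand_in())"
```

```text
the job is handed in; nothing more can be done
None
```

The job is handed in at about 51 s: the case lies flat and lid up in the tray, all three bottles stand within about 3 mm of their coaster centres by the top camera, and the pot was not touched; no verdict came back.

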